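# Pack the slide carrier: heavy box lowest, light things on top

## Robot

A 6-joint arm with a two-finger parallel gripper is mounted at the origin on a cart in front of the work surface, level with it; the furniture and walls round the work are solid. World frame = base frame: x ahead of the robot, y to its left, z up, the work surface at z = 0. Lengths are in m, angles in rad, forces in N, time in s.
With the tool pointing down it reaches from about 0.325 to 1 m from the base axis. Payload 5.1 kg.
Tool frame: the origin (TCP) lies at the very end of the fingers, on their centre line; the grasp point (between the pads) lies 19 mm behind it; z points along the fingers, y is the direction in which the jaws open and shut (so a half turn about z gives the same grasp; the last joint's range is limited). The gripper opens to 85 mm and grips with 20 to 120 N. Pads are 22 mm wide; open, the fingers measure 114 mm over their backs; the gripper's body (76 mm by 85 mm) begins 54 mm behind the grasp point. The pads swing forward as they close: fully open they stand 13 mm farther back than shut.
Start: joints at [-1.32, 0.124, 1.65, -0, 1.367, -0.083], TCP at [0.213, -0.614, 0.231] pointing down, gripper open.
Joint ranges: [-2.61, 2.61], [-1.02, 2.33], [0.03, 2.71], [-1.35, 4.49], [0.32, 2.68], [-2.91, 2.91]. Speed limits (rad/s): [2.57, 2.57, 3.14, 3.14, 3.14, 3.14].

## Interface

Orientations are given as a unit quaternion [w, x, y, z].
In Python, from bench import get_obs, snapshot, close_job, cut_out, landmark_of gives the robot as it stands.
- The arm moves only by the shell command python3 -m handwheel 'ROWS' [FORCE]. ROWS is JSON, a list of rows, each a list of 3 entries, a list of its own where there are three numbers: the shift along the tool's x, y, z scaled (see below), then the turn, a rotation vector about the tool's x, y, z scaled (see below), then the closure, from -1 (fully open) to 1 (shut), so that 0 is half open. A call has 1 to 10 rows; each row shifts and turns the commanded pose from where the row before left it, along the tool's axes as they then stand; what a row does not reach is not made up. The controller multiplies each number of a shift by 12 cm and each number of a turn by 45 degrees. A row lasts 1/12 s, in which the tool goes at most 41.7 mm and 7.16 degrees, less where a joint would pass 70% of its speed; a pose out of reach is approached as far as the arm can. A call with a number of a shift or a turn outside -1 to 1 is refused whole. A call with a gripper value outside its range is refused whole. The fingers move at their own pace and stop on an object; FORCE is the grip in N (left out, the last holds). Time passes only in rows, so rows that do not move let the fingers close. It gives the time, the measured TCP pose, the force and the opening at its end, in the units of the state.
- get_obs(): the state, without advancing time (a new reading comes with each control period).
- snapshot(name): name is "scene" or "top" or "wrist"; returns a dict with "image" (480x640x3 uint8, blue, green, red), "fovy" (degrees; the focal length in pixels is half the picture's height over the tangent of half this angle, whatever the lens; pixels are square), "cx", "cy" (the principal point, pixels), "R" (3x3) and "t" (3): a world point X has camera coordinates R X + t. Camera axes: x right, y down, z forward; pixel columns grow to the right and rows downward; lengths in m; the calibration is good to about 2 mm. A picture is of the moment at which its call begins. There is no depth.
- close_job(): hands the job in, once; it reports no verdict.
Trained networks look in a picture, given as the dict that the camera call returned (one of the last four; its "shot" number tells which), for a name from the list of things; names that differ only in an ending like _2 or _b are one class to them, and where a whole thing is asked for, a point or a joint stands for the part that bears it (a point fixed in the world has none). Each returns a list of dicts, best first, with "score" (0 to 1); they miss things now and then, are a little off and sometimes report something else, mostly with a low value. They report only what shows in the picture. A call takes as long as a camera call.
- cut_out(picture, thing): "pixels" (480x640 bool, what is visible of it) and "extent" ([centre column, centre row, width, height] in pixels, round what is visible of it).
- landmark_of(picture, thing): "pixel" ([column, row] in pixels: a listed point, or the origin of a listed thing).
The state is a dict: "t": time; "q": joint angles; "dq": joint speeds; "joint_efforts": joint torques, N m; "tool_pos": TCP position; "tool_rot": TCP orientation; "ft_force": force on the tool from outside, world axes, zero at the start; "torque": the same for the moment, N m; "grip_width": opening from 0.0 (shut) to 1.0 (fully open).
Only numpy, scipy, OpenCV 4.12 (cv2) and the standard library are available. Lean on these libraries where they do the work, as an engineer would, in place of code of your own. Each camera call takes 0.05 s, during which the arm holds its last target.

## Task

Pack the white carrier for the courier: the two teal slide boxes from the aluminium rack lying flat one on the other, the one full of glass slides at the bottom and the empty one on it, and the violet 3-by-4-hole tube block flat on top of the pile. The two boxes look the same, so feel their weight, for instance by raising the pull end a little; draw each out of its lane by its hinged blue pull, put it down and take it across its sides to carry it, since it must stay roughly level, and set the boxes down without dropping them. Leave the other things on the bench where they are.

Things in the scene. Friction and masses are not known exactly. Their poses are not given: they have to be found in the camera images.
- carrier: White open carrier, fixed; inside 216 (x) x 80 mm (y), walls 5 mm. Origin: centre of its underside; inner floor 6 mm up. End walls 112 mm high; the long sides are cut away over their middle 136 mm down to a 10 mm sill, for fingers, and are 108 mm high near the ends. A slide box fits lengthwise, pull towards either end.
- rack: Aluminium rack, fixed, no floor: two lanes along its x, 69 mm wide, centred at y = +37 and -37 mm, between dividers 5 mm thick and 56 mm high; closed at +x, open on top and at the mouth, x = -80 mm. Boxes are too snug there to be taken by their sides; one is clear when drawn 165 mm along -x. Origin: bench level, midway between the lanes.
- box_a_mid (a point): Centre of the body of one of two outwardly identical closed teal (dark blue-green) slide boxes, one full (0.5 to 0.7 kg), one empty (0.16 kg). Body 160 x 62 x 38 mm (x, y, z), flat lid (does not open) with a blank white label; this point is 19 mm above its underside, and its weight is centred there. x runs along it, away from its blue pull. Starts flat on the bench in a rack lane, pull out of the mouth.
- box_b_mid (a point): Centre of the body of the other of two outwardly identical closed teal (dark blue-green) slide boxes, one full (0.5 to 0.7 kg), one empty (0.16 kg). Body 160 x 62 x 38 mm (x, y, z), flat lid (does not open) with a blank white label; this point is 19 mm above its underside, and its weight is centred there. x runs along it, away from its blue pull. Starts flat on the bench in a rack lane, pull out of the mouth.
- box_a_pull (a point): Grip point on box_a's blue pull, a 10 mm thick fin (y) on a level hinge pin (along y) across the box's -x end, lifting that end only; rests sticking out level, 30 mm, from 8 to 33 mm above the underside. The point is 97 mm from the body's centre, 20.5 mm up. Raised 10 to 20 mm it carries half the weight or more: 2.4 to 4.2 N if full, 0.7 to 1.3 N if empty (average 0.4 s); which is full changes unseen.
- box_b_pull (a point): Grip point on box_b's blue hinged pull, the same as on box_a: 97 mm from the body's centre along -x, 20.5 mm above the underside. In the rack the two pulls stand only 74 mm apart: open the fingers just enough, 30 to 45 mm, when reaching down for one.
- tube_block_mid (a point): Violet moulded plastic tube block with 3 by 4 holes, 62 (x) x 81 (y) x 26 mm, light (about 0.05 kg), loose on the bench; grip it across its 62 mm width. This point is its centre, 13 mm above its underside.
- block_tall: Bystander: violet 3-by-3 tube block, 62 x 62 mm, 52 mm high, with two black rods standing in it up to 101 mm. Origin at its underside.
- block_half: Bystander: violet 3-by-3 tube block, 62 x 62 x 48 mm. Origin at its underside.
- timer: Bystander: small white bench timer, 62 x 66 x 19 mm. Origin at its underside.

How it is judged:
By the outcome, as a careful person would: the job done as asked, in the order asked, and still so for the second after the job is handed in, with the robot touching nothing.
It also fails if it takes over 72 s, if anything falls off the work surface, if the arm or the gripper's body presses on something with over 40 N, if the wrist force passes 120 N, or if a joint passes its speed limit or range.

## Working session

There is one attempt and no reset: what is moved stays moved. The work goes in short steps, Python scripts to look and compute and a shell command to move; the robot and the scene stay as the last step left them, time stands still between calls to the robot, and variables do not carry over. Pictures are saved under pics/ and viewed, and the job is handed in when it is done.

I'll start by looking at the scene.

```bash
ls; mkdir -p pics
python3 - <<'E'
from bench import *
import cv2
o=get_obs(); print({k:o[k] for k in ('t','tool_pos','tool_rot','ft_force','grip_width')})
for n in ('scene','top','wrist'):
    s=snapshot(n); cv2.imwrite(f'pics/{n}0.png',s['image']); print(n,s['fovy'],s['cx'],s['cy'],s['shot'])
E
```

```text
pics
{'t': 0.0, 'tool_pos': array([ 0.21276467, -0.61353208,  0.23003102]), 'tool_rot': array([-1.07228366e-03,  9.86108106e-01,  1.66101311e-01, -9.17411077e-05]), 'ft_force': array([-0.27696098, -0.20514266,  0.74550312]), 'grip_width': 1.0006817491869069}
scene 51.63779528018377 316.4981612961882 249.38123930159705 1
top 57.94609768050883 318.9774223420446 235.9510983790784 2
wrist 69.68277301256485 321.55999204236014 238.45217359373655 3
```

View pics/scene0.png

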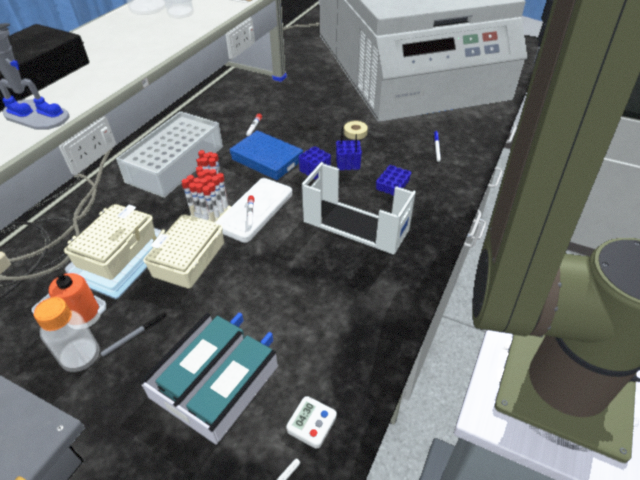

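View pics/top0.png

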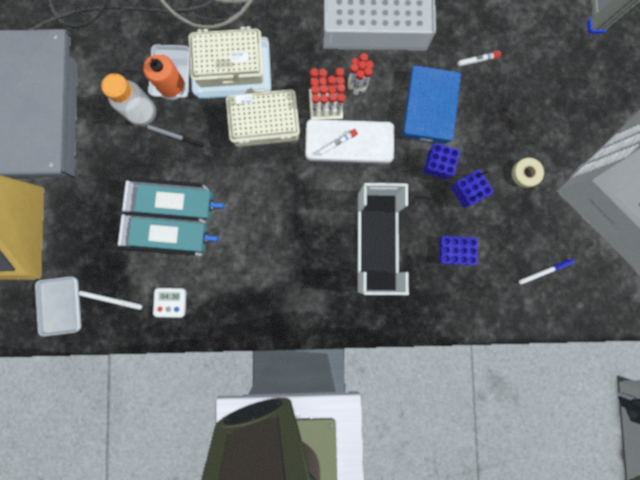

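View pics/wrist0.png

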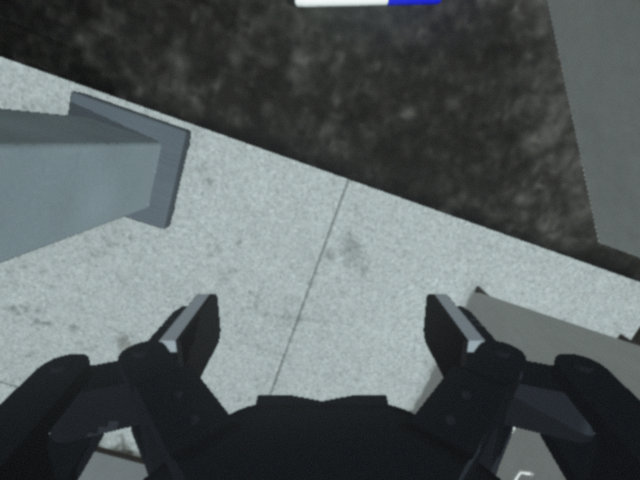

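The top view shows the rack at (165,217) with its mouth to the right (world -y). The pulls are at (217,205) and (212,239), the carrier is at (383,240) running along world x, the 3x4 block is at (460,250) and the timer is at (170,302). Next I'll measure these positions.

```bash
cat > h.py <<'E'
from bench import *
import cv2, numpy as np
from scipy.spatial.transform import Rotation as Ro
def K(s):
    f=s['image'].shape[0]/2/np.tan(np.radians(s['fovy'])/2)
    return np.array([[f,0,s['cx']],[0,f,s['cy']],[0,0,1.]])
def ray(s,p):
    R=np.array(s['R']);t=np.array(s['t']);c=-R.T@t
    d=R.T@np.linalg.inv(K(s))@np.array([p[0],p[1],1.]);return c,d/np.linalg.norm(d)
def at_z(s,p,z):
    c,d=ray(s,p);return c+d*(z-c[2])/d[2]
def proj(s,X):
    v=K(s)@(np.array(s['R'])@np.array(X)+np.array(s['t']));return v[:2]/v[2]
def tri(obs):
    A=np.zeros((3,3));b=np.zeros(3);L=[]
    for s,p in obs:
        c,d=ray(s,p);P=np.eye(3)-np.outer(d,d);A+=P;b+=P@c
    X=np.linalg.solve(A,b)
    return X,[np.linalg.norm(proj(s,X)-p) for s,p in obs]
def rot():
    o=get_obs()['tool_rot'];return Ro.from_quat([o[1],o[2],o[3],o[0]])
def go(target,yaw=None,o=None):
    """shift in tool axes (units of 12cm) to reach target TCP with tool; yaw = desired angle of tool y axis in world (deg), mod 180"""
    o=o or get_obs();R=rot();p=np.array(o['tool_pos'])
    print('t %.2f'%o['t'],'pos',p.round(4),'F',np.array(o['ft_force']).round(2),'M',np.array(o['torque']).round(2),'w %.3f'%o['grip_width'],'q6 %.2f'%o['q'][5])
    M=R.as_matrix();print('toolx',M[:,0].round(3),'tooly',M[:,1].round(3),'toolz',M[:,2].round(3))
    d=M.T@(np.array(target)-p);print('shift total units',(d/0.12).round(4),'mm',(d*1000).round(1))
    if yaw is not None:
        cur=np.degrees(np.arctan2(M[1,1],M[0,1]));
        dd=(yaw-cur+90)%180-90
        y=np.radians(cur+dd); ty=np.array([np.cos(y),np.sin(y),0]);tz=np.array([0,0,-1.]);tx=np.cross(ty,tz)
        T=np.c_[tx,ty,tz]; rv=Ro.from_matrix(M.T@T).as_rotvec()
        print('turn total units',(np.degrees(rv)/45).round(4),'deg',np.degrees(rv).round(2))
E
python3 - <<'E'
from h import *
z=dict(carrier=0,rack=0,box_a_mid=.019,box_a_pull=.0205,tube_block_mid=.013,block_tall=0,block_half=0,timer=0)
S=snapshot('scene');T=snapshot('top')
for n in z:
    for nm,s in (('scene',S),('top',T)):
        for r in landmark_of(s,n)[:3]:
            print(n,nm,round(r['score'],2),np.round(r['pixel'],1),at_z(s,r['pixel'],z[n]).round(4))
for s in (S,T):
    R=np.array(s['R']);print((-R.T@np.array(s['t'])).round(3))
E
```

```text
carrier scene 0.96 [356.5 224.9] [ 0.4852 -0.2088  0.    ]
carrier scene 0.74 [264.4 342.3] [0.5124 0.1578 0.    ]
carrier scene 0.53 [203.2 358. ] [0.5951 0.2355 0.    ]
carrier top 0.86 [376.7 241.9] [ 0.4874 -0.2055  0.    ]
rack scene 0.7 [212.6 384.7] [0.5488 0.2722 0.    ]
rack top 0.83 [165.4 217.8] [0.5518 0.2733 0.    ]
box_a_mid scene 0.72 [235.1 380.7] [0.5097 0.2563 0.019 ]
box_a_mid top 0.65 [169.6 235. ] [0.5106 0.2573 0.019 ]
box_a_pull scene 0.44 [266.7 342.9] [0.4994 0.1679 0.0205]
box_a_pull scene 0.24 [236.5 381.6] [0.506  0.2573 0.0205]
box_a_pull top 0.65 [210.9 237.4] [0.5033 0.1658 0.0205]
tube_block_mid scene 0.94 [394.3 177.7] [ 0.4638 -0.3945  0.013 ]
tube_block_mid scene 0.74 [235.2 319.4] [0.5832 0.1449 0.013 ]
tube_block_mid top 0.9 [454.5 250.6] [ 0.4633 -0.3785  0.013 ]
block_tall scene 0.83 [349.4 161.2] [ 0.5998 -0.4263  0.    ]
block_tall scene 0.57 [264.  341.3] [0.5142 0.1562 0.    ]
block_tall scene 0.28 [314.  421.3] [0.3608 0.2535 0.    ]
block_tall top 0.97 [463.8 192.9] [ 0.597  -0.4112  0.    ]
block_half scene 0.95 [318.4 172.9] [ 0.6511 -0.3459  0.    ]
block_half top 0.66 [440.5 165.8] [ 0.6616 -0.36    0.    ]
timer scene 0.97 [312.9 423.7] [0.3606 0.2579 0.    ]
timer top 0.67 [171.1 304.2] [0.3574 0.2587 0.    ]
[0.184 0.571 0.78 ]
[ 0.415 -0.053  0.982]
```

Run:
```python
import cv2
im=cv2.imread('pics/top0.png');cv2.imwrite('pics/rack_t0.png',cv2.resize(im[165:330,100:300],None,fx=4,fy=3.6,interpolation=cv2.INTER_CUBIC)[:600,:800])
cv2.imwrite('pics/car_t0.png',cv2.resize(im[165:315,330:530],None,fx=4,fy=4,interpolation=cv2.INTER_CUBIC)[:600,:800])
```

```text
(no output)
```

View pics/rack_t0.png

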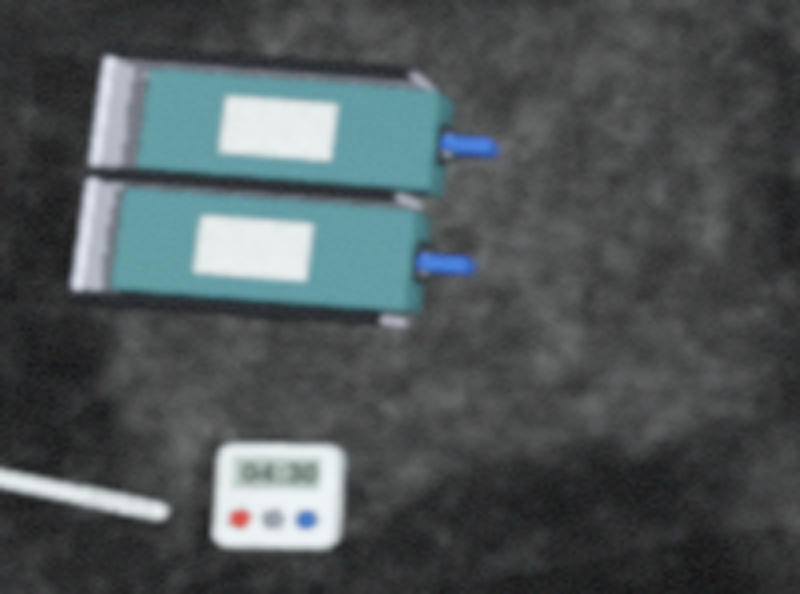

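View pics/car_t0.png

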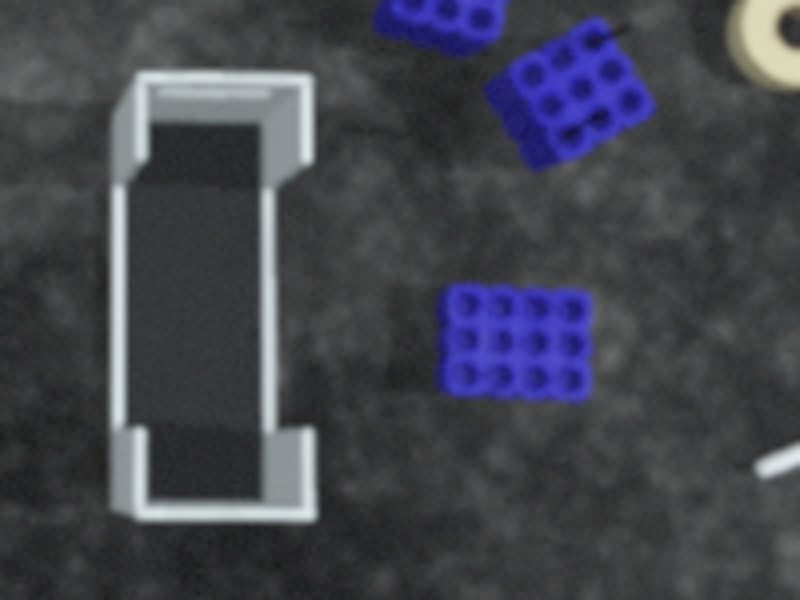

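Run:
```python
from h import *
T=snapshot('top');S=snapshot('scene')
c=lambda u,v:(330+(u+.5)/4-.5,165+(v+.5)/4-.5)
r=lambda u,v:(100+(u+.5)/4-.5,165+(v+.5)/3.6-.5)
print('carrier rim z112')
for p in [(137,73),(313,75),(316,521),(137,520)]: print(at_z(T,c(*p),.112).round(4))
print('sill z10 outer L,inner R');
for p in [(112,200),(112,420),(276,200),(276,420)]: print(at_z(T,c(*p),.010).round(4))
print('block top z26')
for p in [(447,285),(592,291),(590,402),(443,393)]: print(at_z(T,c(*p),.026).round(4))
print('labels z38')
for q in ([(224,96),(338,102),(332,161),(219,154)],[(200,214),(314,222),(308,282),(193,273)]):
    P=np.array([at_z(T,r(*p),.038) for p in q]); print(P.mean(0).round(4), [np.degrees(np.arctan2(*(P[i]-P[j])[1::-1])).round(1) for i,j in((0,1),(3,2))])
print('fins z33')
for p in [(443,143),(497,147),(418,261),(475,265)]: print(at_z(T,r(*p),.033).round(4))
print('rack +x wall top z56 outer, mouths')
for p in [(103,57),(92,165),(88,178),(72,291),(418,75),(410,200),(392,321)]: print(at_z(T,r(*p),.056).round(4))
cv2.imwrite('pics/rack_s0.png',cv2.resize(S['image'][300:450,130:350],None,fx=3.6,fy=3.6,interpolation=cv2.INTER_CUBIC))
cv2.imwrite('pics/car_s0.png',cv2.resize(S['image'][130:270,280:440],None,fx=4,fy=4,interpolation=cv2.INTER_CUBIC))
```

```text
carrier rim z112
[ 0.6006 -0.1659  0.112 ]
[ 0.598  -0.2561  0.112 ]
[ 0.3717 -0.2486  0.112 ]
[ 0.3742 -0.1589  0.112 ]
sill z10 outer L,inner R
[ 0.5495 -0.1627  0.01  ]
[ 0.4253 -0.159   0.01  ]
[ 0.5478 -0.2559  0.01  ]
[ 0.4233 -0.2512  0.01  ]
block top z26
[ 0.4961 -0.3464  0.026 ]
[ 0.4911 -0.4275  0.026 ]
[ 0.4294 -0.423   0.026 ]
[ 0.4361 -0.3413  0.026 ]
labels z38
[0.5851 0.2528 0.038 ] [np.float64(85.6), np.float64(84.9)]
[0.5124 0.2653 0.038 ] [np.float64(84.4), np.float64(83.9)]
fins z33
[0.5752 0.1642 0.033 ]
[0.5722 0.1346 0.033 ]
[0.503  0.1777 0.033 ]
[0.5    0.1467 0.033 ]
rack +x wall top z56 outer, mouths
[0.6267 0.341  0.056 ]
[0.5616 0.3456 0.056 ]
[0.5538 0.3476 0.056 ]
[0.4867 0.3547 0.056 ]
[0.6128 0.1724 0.056 ]
[0.5374 0.1765 0.056 ]
[0.4656 0.1858 0.056 ]
```

View pics/rack_s0.png

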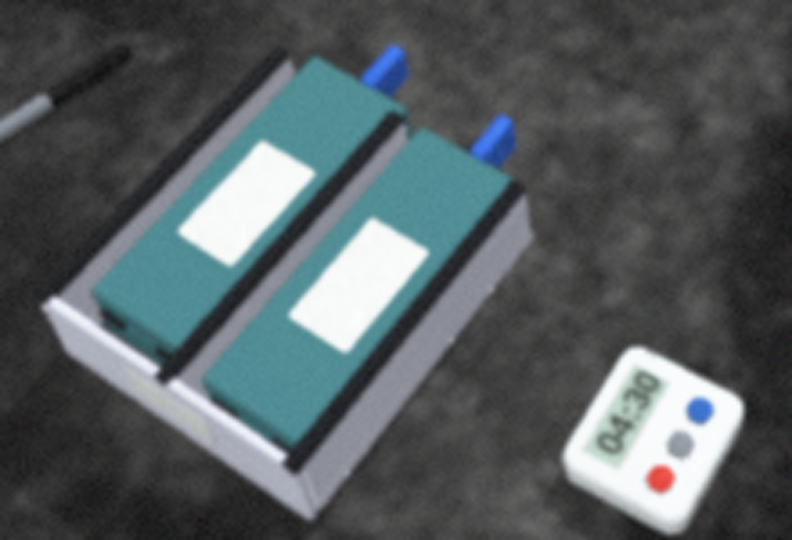

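View pics/car_s0.png

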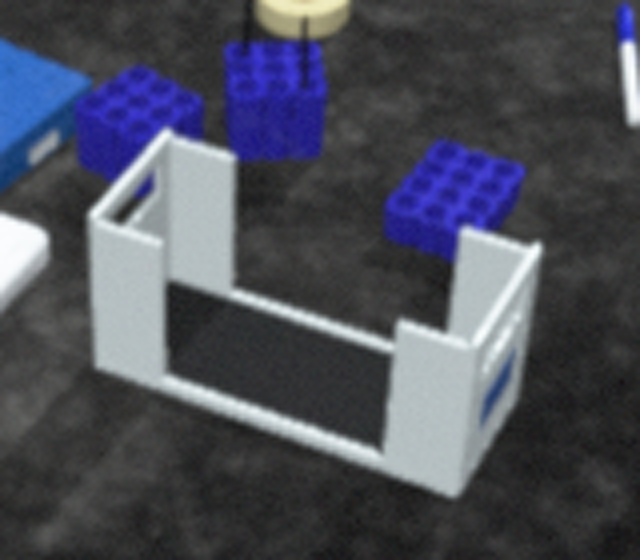

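Run:
```python
from h import *
T=snapshot('top');S=snapshot('scene')
f=lambda u,v:(130+(u+.5)/3.6-.5,300+(v+.5)/3.6-.5)
r=lambda u,v:(100+(u+.5)/4-.5,165+(v+.5)/3.6-.5)
for p in [(401,48),(508,118)]: print('fintip',at_z(S,f(*p),.033).round(4))
for p in [(420,128),(517,187),(318,57),(205,380),(95,292)]: print('lid',at_z(S,f(*p),.038).round(4))
for p in [(110,300),(282,52),(398,118),(518,186),(292,466)]: print('rack top',at_z(S,f(*p),.056).round(4))
for p in [(150,70),(452,95),(440,193),(428,213),(418,314),(112,290)]: print('lid top',at_z(T,r(*p),.038).round(4))
for a,b in [((401,48),(497,147)),((508,118),(475,265))]: X,e=tri([(S,f(*a)),(T,r(*b))]);print(X.round(4),np.round(e,2))
go((.5012,.1596,.1),-5.4)
print(get_obs()['q'])
```

```text
fintip [0.5711 0.1388 0.033 ]
fintip [0.499 0.152 0.033]
lid [0.5332 0.1792 0.038 ]
lid [0.4728 0.1875 0.038 ]
lid [0.6039 0.1653 0.038 ]
lid [0.5477 0.3352 0.038 ]
lid [0.6202 0.3224 0.038 ]
rack top [0.601  0.3286 0.056 ]
rack top [0.6118 0.1805 0.056 ]
rack top [0.5375 0.1885 0.056 ]
rack top [0.4656 0.1961 0.056 ]
rack top [0.4824 0.3561 0.056 ]
lid top [0.6223 0.323  0.038 ]
lid top [0.6039 0.1582 0.038 ]
lid top [0.5438 0.1647 0.038 ]
lid top [0.5317 0.1712 0.038 ]
lid top [0.4705 0.1765 0.038 ]
lid top [0.4883 0.3412 0.038 ]
[0.5734 0.1357 0.0279] [0.18 0.15]
[0.5011 0.1483 0.0267] [0.33 0.27]
t 1.25 pos [ 0.2129 -0.6141  0.2313] F [-0.2  -0.1   0.18] M [ 0.01  0.01 -0.02] w 0.997 q6 -0.08
toolx [0.945 0.328 0.   ] tooly [ 0.328 -0.945 -0.   ] toolz [ 0.  0. -1.]
shift total units [ 4.382  -5.3049  1.0945] mm [ 525.8 -636.6  131.3]
turn total units [-0.    -0.    -1.455] deg [ -0.    -0.   -65.48]
[-1.31960029e+00  1.23828337e-01  1.65027771e+00  1.86759325e-05
  1.36751054e+00 -8.25845273e-02]
```

Both cameras agree to about 4 mm. The near fin's grip point is at about (0.501,0.162), the far fin's at about (0.573,0.150), and the rack axis is at about 84.6°. The carrier is at (0.486,-0.207), yaw -1.8°. The block is at (0.463,-0.385), yaw about -4.3°. I'll move over to the near pull first.

```bash
python3 -m handwheel '[[[0.1,-0.12,0],[0,0,0],0.06],[[0.21,-0.26,0],[0,0,0],0.06],[[0.22,-0.265,0],[0,0,0],0.06],[[0.22,-0.265,0],[0,0,0],0.06],[[0.22,-0.265,0],[0,0,0],0.06],[[0.22,-0.265,0],[0,0,0],0.06],[[0.22,-0.265,0],[0,0,0],0.06],[[0.22,-0.265,0],[0,0,0],0.06],[[0.22,-0.265,0],[0,0,0],0.06],[[0.22,-0.265,0],[0,0,0],0.06]]' 50; python3 -c "
from h import *
go((.5007,.162,.1),-5.4)"
```

```text
t: 2.08
tool_pos: [0.3495, -0.2475, 0.2316]
tool_rot: [0.0, 0.986, 0.166, 0.0]
ft_force: [1.0, 0.6, -1.0]
grip_width: 0.473
t 2.08 pos [ 0.3495 -0.2475  0.2316] F [ 1.    0.58 -1.02] M [-0.03 -0.02  0.  ] w 0.473 q6 0.50
toolx [0.945 0.327 0.001] tooly [ 0.327 -0.945  0.001] toolz [ 0.001 -0.001 -1.   ]
shift total units [ 2.3054 -2.8143  1.0957] mm [ 276.6 -337.7  131.5]
turn total units [ 0.0015 -0.     -1.456 ] deg [  0.07  -0.   -65.52]
```

```bash
python3 -m handwheel '[[[0.22,-0.265,0],[0,0,0],0.06],[[0.22,-0.265,0],[0,0,0],0.06],[[0.22,-0.265,0],[0,0,0],0.06],[[0.22,-0.265,0],[0,0,0],0.06],[[0.22,-0.265,0],[0,0,0],0.06],[[0.22,-0.265,0],[0,0,0],0.06],[[0.22,-0.265,0],[0,0,0],0.06],[[0.22,-0.265,0],[0,0,0],0.06],[[0.22,-0.265,0],[0,0,0],0.06],[[0.1,-0.12,0.05],[0,0,-0.1],0.06]]' ;  python3 -m handwheel '[[[0,0,0.1],[0,0,-0.15],0.06],[[0,0,0.1],[0,0,-0.15],0.06],[[0,0,0.1],[0,0,-0.15],0.06],[[0,0,0.1],[0,0,-0.15],0.06],[[0,0,0.1],[0,0,-0.15],0.06],[[0,0,0.1],[0,0,-0.15],0.06],[[0,0,0.1],[0,0,-0.15],0.06],[[0,0,0.1],[0,0,-0.15],0.06],[[0,0,0.1],[0,0,-0.15],0.06],[[0,0,0],[0,0,0],0.06]]';python3 -c "
from h import *
go((.5007,.162,.1),-5.4)
s=snapshot('wrist');cv2.imwrite('pics/w1.png',s['image'])
for n in ('box_a_pull',):
  for r in landmark_of(s,n): print(r['score'],r['pixel'],at_z(s,r['pixel'],.0205))
"
```

```text
t: 2.92
tool_pos: [0.4881, 0.1205, 0.2268]
tool_rot: [-0.001, 0.978, 0.207, 0.002]
ft_force: [-0.4, -0.9, 0.2]
grip_width: 0.473
t: 3.75
tool_pos: [0.4848, 0.1162, 0.1147]
tool_rot: [-0.001, 0.74, 0.672, -0.002]
ft_force: [-1.1, 0.5, -0.8]
grip_width: 0.469
t 3.75 pos [0.4848 0.1162 0.1147] F [-1.05  0.55 -0.79] M [-0.01  0.02 -0.05] w 0.469 q6 0.22
toolx [ 0.096  0.995 -0.001] tooly [ 0.995 -0.096 -0.005] toolz [-0.005 -0.001 -1.   ]
shift total units [0.3924 0.0957 0.1215] mm [47.1 11.5 14.6]
turn total units [-0.006   0.0014 -0.0026] deg [-0.27  0.06 -0.12]
0.81 [340.8, 174.7] [0.50080173 0.16165626 0.0205    ]
```

View pics/w1.png

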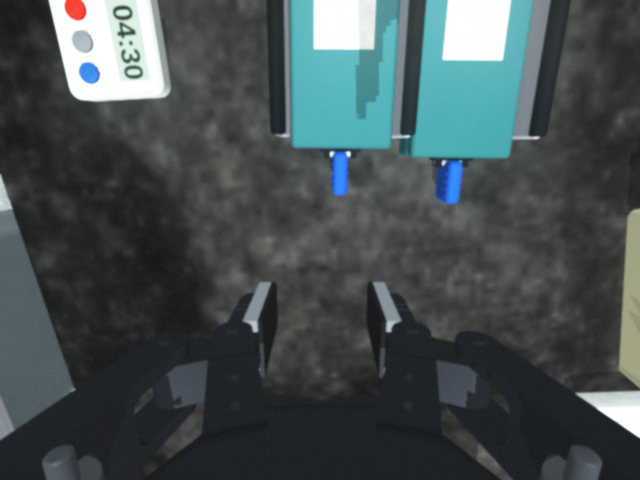

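The wrist view shows the near fin at (340,174), and the network puts it at (0.5008,0.1617), matching my estimate. Next I'll go over it and down.

```bash
python3 -m handwheel '[[[0.2,0.05,0],[0,0,0],0.06],[[0.19,0.045,0.1],[0,0,0],0.06],[[0,0,0.2],[0,0,0],0.06],[[0,0,0.2],[0,0,0],0.06],[[0,0,0.2],[0,0,0],0.06],[[0,0,0.15],[0,0,0],0.06],[[0,0,0.04],[0,0,0],0.06],[[0,0,0],[0,0,0],0.06],[[0,0,0],[0,0,0],0.06]]' ; python3 -c "
from h import *
go((.5007,.162,.006),-5.4)
s=snapshot('wrist');cv2.imwrite('pics/w2.png',s['image'])
"
```

```text
t: 4.6
tool_pos: [0.5037, 0.1622, 0.0119]
tool_rot: [0.0, 0.741, 0.671, 0.001]
ft_force: [-0.4, 0.3, 0.6]
grip_width: 0.47
t 4.60 pos [0.5037 0.1622 0.0119] F [-0.36  0.29  0.58] M [0.   0.04 0.02] w 0.470 q6 0.31
toolx [0.099 0.995 0.001] tooly [ 0.995 -0.099  0.002] toolz [ 0.002  0.    -1.   ]
shift total units [-0.004  -0.0251  0.0492] mm [-0.5 -3.   5.9]
turn total units [ 0.0024 -0.0008 -0.0064] deg [ 0.11 -0.04 -0.29]
```

View pics/w2.png

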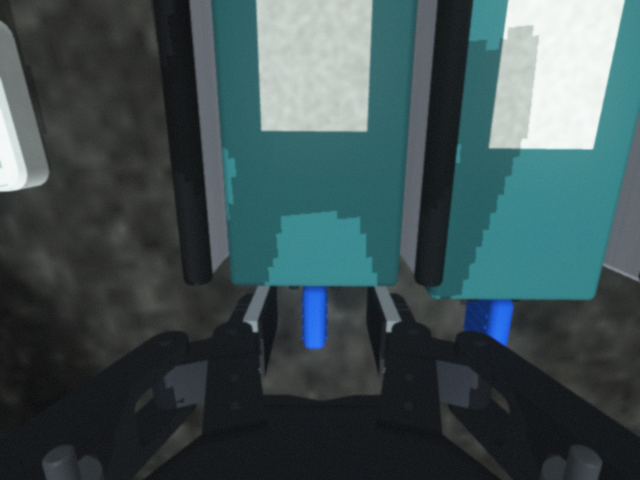

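The fin sits between the fingers at (315,318), slightly left of centre. I'll correct by 3 mm, go down 5 mm and close.

```bash
python3 -m handwheel '[[[0,-0.025,0.045],[0,0,0],0.06],[[0,0,0],[0,0,0],0.3],[[0,0,0],[0,0,0],1],[[0,0,0],[0,0,0],1],[[0,0,0],[0,0,0],1],[[0,0,0],[0,0,0],1],[[0,0,0],[0,0,0],1],[[0,0,-0.04],[0,0,0],1],[[0,0,-0.04],[0,0,0],1],[[0,0,-0.04],[0,0,0],1]]' 50; for i in 1 2 3 4 5 6; do python3 -m handwheel '[[[0,0,0],[0,0,0],1]]' | egrep 't:|tool_pos|force|grip_w'; done
```

```text
t: 5.48
tool_pos: [0.4993, 0.1622, 0.0196]
tool_rot: [-0.0, 0.741, 0.672, -0.0]
ft_force: [-0.4, -0.4, 0.4]
grip_width: 0.107
t: 5.57
tool_pos: [0.5002, 0.1624, 0.0206]
tool_rot: [0.0, 0.741, 0.672, 0.001]
ft_force: [-0.9, -0.2, -0.7]
grip_width: 0.107
t: 5.65
tool_pos: [0.4998, 0.1623, 0.0199]
tool_rot: [0.0, 0.741, 0.672, 0.0]
ft_force: [0.5, -0.4, -0.9]
grip_width: 0.109
t: 5.73
tool_pos: [0.4996, 0.1622, 0.0195]
tool_rot: [0.0, 0.741, 0.672, 0.0]
ft_force: [0.7, -0.3, -0.6]
grip_width: 0.107
t: 5.82
tool_pos: [0.4995, 0.1622, 0.0194]
tool_rot: [0.0, 0.741, 0.671, -0.0]
ft_force: [-0.2, 0.1, -1.1]
grip_width: 0.107
t: 5.9
tool_pos: [0.4995, 0.1622, 0.0193]
tool_rot: [-0.0, 0.741, 0.672, -0.0]
ft_force: [0.7, -0.4, -1.2]
grip_width: 0.105
t: 5.98
tool_pos: [0.4995, 0.1622, 0.0194]
tool_rot: [-0.0, 0.741, 0.672, -0.0]
ft_force: [1.0, -1.0, -0.2]
grip_width: 0.104
```

Fz averages about -0.8 N with the pull raised 13 mm, so the near box is the empty one. I'll put it down and check the far one.

```bash
python3 -m handwheel '[[[0,0,0.05],[0,0,0],1],[[0,0,0.05],[0,0,0],1],[[0,0,0.005],[0,0,0],1],[[0,0,0],[0,0,0],0.06],[[0,0,0],[0,0,0],0.06],[[0,0,0],[0,0,0],0.06],[[0,0,-0.2],[0,0,0],0.06],[[0,0,-0.3],[0,0,0],0.06],[[-0.02,0.31,-0.05],[0,0,0],0.06],[[-0.025,0.31,0],[0,0,0],0.06]]'; python3 -m handwheel '[[[0,0,0],[0,0,0],0.06],[[0,0,0],[0,0,0],0.06]]';python3 -c "
from h import *
go((.573,.1497,.006),-5.4)
s=snapshot('wrist');cv2.imwrite('pics/w3.png',s['image'])
for n in ('box_a_pull',):
  for r in landmark_of(s,n): print(r['score'],r['pixel'],at_z(s,r['pixel'],.0205))
"
```

```text
t: 6.82
tool_pos: [0.5757, 0.1505, 0.0782]
tool_rot: [0.002, 0.74, 0.672, 0.004]
ft_force: [1.2, 0.4, 1.3]
grip_width: 0.471
t: 6.98
tool_pos: [0.5746, 0.1493, 0.0734]
tool_rot: [0.0, 0.741, 0.671, 0.0]
ft_force: [-0.9, 0.3, -0.5]
grip_width: 0.468
t 6.98 pos [0.5746 0.1493 0.0734] F [-0.86  0.31 -0.45] M [-0.01  0.01  0.04] w 0.468 q6 0.26
toolx [0.099 0.995 0.   ] tooly [ 0.995 -0.099  0.001] toolz [ 0.001  0.    -1.   ]
shift total units [ 0.0021 -0.0145  0.5619] mm [ 0.3 -1.7 67.4]
turn total units [ 0.001  -0.0004 -0.0064] deg [ 0.05 -0.02 -0.29]
0.71 [192.8, 250.7] [0.49830908 0.16299141 0.0205    ]
```

View pics/w3.png

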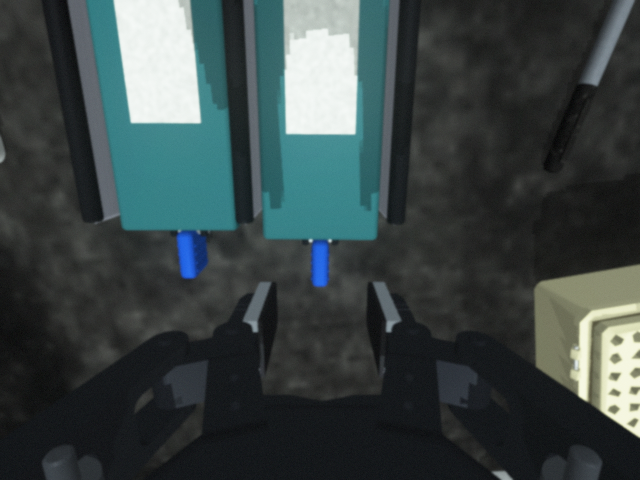

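The far fin at (320,263) is centred between the fingers. I'll go down, grip, raise and weigh.

```bash
python3 -m handwheel '[[[0,-0.006,0.2],[0,0,0],0.06],[[0,0,0.2],[0,0,0],0.06],[[0,0,0.15],[0,0,0],0.06],[[0,0,0.015],[0,0,0],0.5],[[0,0,0],[0,0,0],1],[[0,0,0],[0,0,0],1],[[0,0,0],[0,0,0],1],[[0,0,0],[0,0,0],1],[[0,0,-0.06],[0,0,0],1],[[0,0,-0.06],[0,0,0],1]]' 50; for i in 1 2 3 4 5 6; do python3 -m handwheel '[[[0,0,0],[0,0,0],1]]' | egrep 't:|tool_pos|force|grip_w'; done
```

```text
t: 7.92
tool_pos: [0.5723, 0.1498, 0.0201]
tool_rot: [-0.0, 0.741, 0.672, 0.0]
ft_force: [2.3, 1.5, -4.1]
grip_width: 0.104
t: 8.0
tool_pos: [0.5737, 0.1499, 0.022]
tool_rot: [0.001, 0.741, 0.672, 0.001]
ft_force: [-0.3, -0.5, -2.5]
grip_width: 0.109
t: 8.08
tool_pos: [0.5729, 0.1497, 0.0207]
tool_rot: [0.001, 0.741, 0.672, 0.0]
ft_force: [0.2, -0.3, -3.6]
grip_width: 0.105
t: 8.17
tool_pos: [0.5725, 0.1495, 0.0199]
tool_rot: [0.0, 0.741, 0.672, 0.0]
ft_force: [-0.1, -0.3, -2.6]
grip_width: 0.106
t: 8.25
tool_pos: [0.5723, 0.1494, 0.0194]
tool_rot: [0.0, 0.741, 0.672, -0.0]
ft_force: [-0.8, -0.4, -3.5]
grip_width: 0.107
t: 8.33
tool_pos: [0.5723, 0.1494, 0.0193]
tool_rot: [0.0, 0.741, 0.671, -0.0]
ft_force: [0.5, -0.5, -2.7]
grip_width: 0.11
t: 8.42
tool_pos: [0.5723, 0.1494, 0.0193]
tool_rot: [-0.0, 0.741, 0.671, -0.0]
ft_force: [0.4, -1.3, -4.0]
grip_width: 0.105
```

Fz averages about -3.1 N, so the far box is the full one. I'll lower the pull end and draw the box out about 175 mm.

```bash
python3 -m handwheel '[[[0,0,0.05],[0,0,0],1],[[0,0,0.045],[0,0,0],1],[[-0.05,0,0],[0,0,0],1],[[-0.1,0,0],[0,0,0],1],[[-0.18,0,0],[0,0,0],1],[[-0.2,0,0],[0,0,0],1],[[-0.2,0,0],[0,0,0],1],[[-0.2,0,0],[0,0,0],1],[[-0.2,0,0],[0,0,0],1],[[-0.2,0,0],[0,0,0],1]]'; python3 -m handwheel '[[[-0.1,0,0],[0,0,0],1],[[-0.05,0,0],[0,0,0],1],[[0,0,0.008],[0,0,0],1],[[0,0,0],[0,0,0],0.06],[[0,0,0],[0,0,0],0.06],[[0,0,0],[0,0,0],0.06],[[0,0,-0.2],[0,0,0],0],[[0,0,-0.3],[0,0,0],-0.5],[[0,0,-0.2],[0,0,0],-1],[[0,0,0],[0,0,0],-1]]';python3 -c "
from h import *
go((.573,.1497,.1),-5.4)
s=snapshot('wrist');cv2.imwrite('pics/w4.png',s['image'])
t=snapshot('top');cv2.imwrite('pics/t4.png',cv2.resize(t['image'][165:315,100:300],None,fx=4,fy=4,interpolation=cv2.INTER_CUBIC))
for nm,q in(('wrist',s),('top',t)):
  for n,z in (('box_a_pull',.0205),('box_a_mid',.019)):
    for r in landmark_of(q,n): print(nm,n,r['score'],r['pixel'],at_z(q,r['pixel'],z))
"
```

```text
t: 9.25
tool_pos: [0.5562, -0.0108, 0.0081]
tool_rot: [-0.0, 0.741, 0.671, 0.0]
ft_force: [1.3, 1.8, -3.2]
grip_width: 0.107
t: 10.08
tool_pos: [0.5597, -0.0268, 0.0983]
tool_rot: [0.005, 0.74, 0.672, 0.004]
ft_force: [0.9, 0.6, 1.0]
grip_width: 0.895
t 10.08 pos [ 0.5597 -0.0268  0.0983] F [0.9  0.61 1.  ] M [ 0.03 -0.   -0.02] w 0.895 q6 -0.05
toolx [ 0.097  0.995 -0.   ] tooly [ 0.995 -0.097  0.012] toolz [ 0.012 -0.002 -1.   ]
shift total units [ 1.4744 -0.0316 -0.0154] mm [176.9  -3.8  -1.9]
turn total units [ 0.0155  0.0005 -0.0032] deg [ 0.7   0.02 -0.14]
top box_a_pull 0.38 [212.0, 238.3] [0.50124304 0.16341137 0.0205    ]
top box_a_mid 0.77 [170.4, 235.8] [0.50875704 0.25552205 0.019     ]
```

View pics/w4.png

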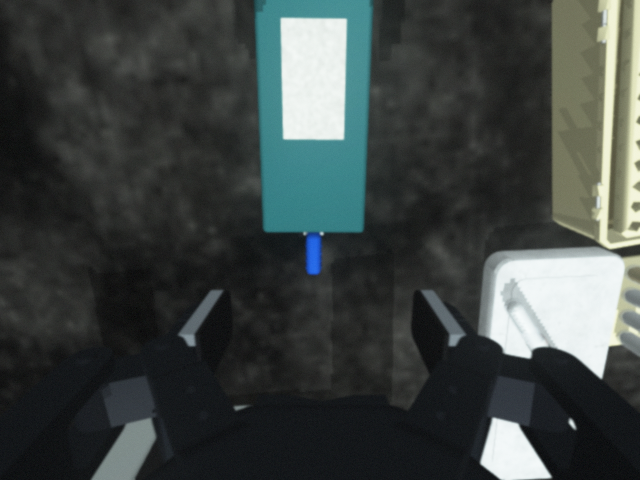

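View pics/t4.png

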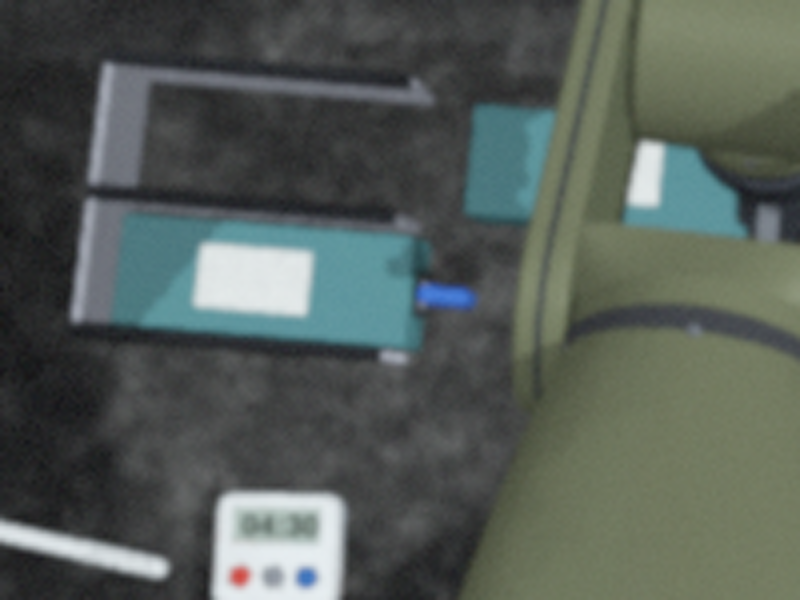

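The full box is clear of the rack and flat. I'll move over its body centre.

```bash
python3 -m handwheel '[[[0.25,0,0],[0,0,0],-1],[[0.3,0,0],[0,0,0],-1],[[0.2,0,0],[0,0,0],-1],[[0.06,0,0.1],[0,0,0],-1],[[0,0,0.1],[0,0,0],-1],[[0,0,0],[0,0,0],-1],[[0,0,0],[0,0,0],-1]]' 70;python3 -c "
from h import *
go((.5639,.0678,.007),-5.4)
s=snapshot('wrist');cv2.imwrite('pics/w5.png',s['image'])
for n,z in (('box_a_pull',.0205),('box_a_mid',.019)):
    for r in landmark_of(s,n): print(n,r['score'],r['pixel'],at_z(s,r['pixel'],z))
"
```

```text
t: 10.97
tool_pos: [0.5627, 0.0687, 0.0646]
tool_rot: [-0.001, 0.741, 0.671, -0.002]
ft_force: [0.2, -0.0, -0.0]
grip_width: 0.999
t 10.97 pos [0.5627 0.0687 0.0646] F [ 0.2  -0.04 -0.01] M [-0.02  0.   -0.01] w 0.999 q6 0.13
toolx [ 0.099  0.995 -0.001] tooly [ 0.995 -0.099 -0.005] toolz [-0.005 -0.001 -1.   ]
shift total units [-0.0059  0.0132  0.4796] mm [-0.7  1.6 57.5]
turn total units [-0.0062  0.0013 -0.0058] deg [-0.28  0.06 -0.26]
box_a_pull 0.56 [179.1, 106.3] [0.49807415 0.16110679 0.0205    ]
```

View pics/w5.png

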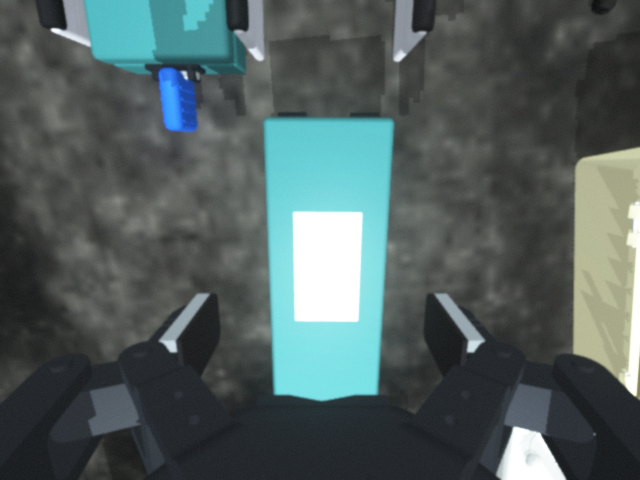

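```bash
python3 -c "
from h import *
s=snapshot('wrist')
a=at_z(s,(265,119),.038);b=at_z(s,(393,119),.038);print(a,b,np.linalg.norm(a-b))
e=np.array([.097,.9953,0]);print((a+b)/2-.08*e, at_z(s,(327,267),.038)-0.0087*e)
print(proj(s,(.5627+.0005,.0687+.05,.038)))
go((.5639,.0678,.007),-5.4)
"
```

```text
[0.5450021  0.14961793 0.038     ] [0.60479952 0.14367716 0.038     ] 0.060091793094893355
[0.56714081 0.06702355 0.038     ] [0.5661343  0.06446131 0.038     ]
[310.60893438 181.15853318]
t 11.17 pos [0.5649 0.0687 0.0675] F [0.37 0.53 0.56] M [-0.03 -0.01  0.01] w 1.001 q6 0.13
toolx [ 0.099  0.995 -0.   ] tooly [ 0.995 -0.099  0.001] toolz [ 0.001 -0.    -1.   ]
shift total units [-0.008  -0.0076  0.5042] mm [-1.  -0.9 60.5]
turn total units [ 0.0008  0.0001 -0.0068] deg [ 0.03  0.   -0.31]
```

The box centre is at about (0.566,0.067), and the tool is within 2 mm of it. I'll go down and grip.

```bash
python3 -m handwheel '[[[-0.012,0.008,0.15],[0,0,0],-1],[[0,0,0.2],[0,0,0],-1],[[0,0,0.12],[0,0,0],-1],[[0,0,0.03],[0,0,0],-1],[[0,0,0],[0,0,0],0.2],[[0,0,0],[0,0,0],0.6],[[0,0,0],[0,0,0],0.6],[[0,0,0],[0,0,0],0.6],[[0,0,0],[0,0,0],0.6]]' 70;python3 -c "
from h import *
go((.4861,-.2074,.15),-91.8)
s=snapshot('wrist');cv2.imwrite('pics/w6.png',s['image'])
"
```

```text
t: 11.92
tool_pos: [0.5666, 0.068, 0.0087]
tool_rot: [0.001, 0.741, 0.672, 0.001]
ft_force: [1.3, -0.4, 2.7]
grip_width: 0.711
t 11.92 pos [0.5666 0.068  0.0087] F [ 1.31 -0.36  2.69] M [-0.15  0.17 -0.04] w 0.711 q6 0.12
toolx [0.098 0.995 0.   ] tooly [ 0.995 -0.098  0.003] toolz [ 0.003 -0.    -1.   ]
shift total units [-2.3494 -0.439  -1.1787] mm [-281.9  -52.7 -141.4]
turn total units [ 0.0026 -0.0027  1.9149] deg [ 0.12 -0.12 86.17]
```

View pics/w6.png

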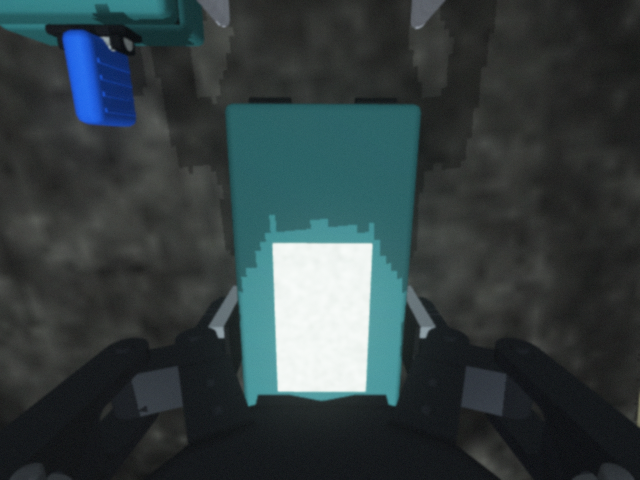

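The grip width is 60 mm, on the body sides. Now I'll lift and carry it towards the carrier.

```bash
python3 -m handwheel '[[[0,0,-0.1],[0,0,0],0.6],[[0,0,-0.2],[0,0,0],0.6],[[0,0,-0.28],[0,0,0],0.6],[[-0.1,0,-0.28],[0,0,0],0.6],[[-0.2,-0.03,-0.2],[0,0,0],0.6],[[-0.28,-0.04,-0.12],[0,0,0],0.6],[[-0.3,-0.05,0],[0,0,0],0.6],[[-0.3,-0.05,0],[0,0,0],0.6],[[-0.3,-0.05,0],[0,0,0],0.6],[[-0.3,-0.05,0],[0,0,0],0.6]]' ; python3 -m handwheel '[[[-0.25,-0.03,0],[0,0,0],0.6],[[-0.2,-0.02,0],[0,0,0],0.6],[[-0.1,0,0],[0,0,0.05],0.6],[[0,0,0],[0,0,0.1],0.6],[[0,0,0],[0,0,0.15],0.6],[[0,0,0],[0,0,0.15],0.6],[[0,0,0],[0,0,0.15],0.6],[[0,0,0],[0,0,0.15],0.6],[[0,0,0],[0,0,0.15],0.6],[[0,0,0],[0,0,0.15],0.6]]';python3 -c "
from h import *
go((.5011,-.2079,.15),-91.8)"
```

```text
t: 12.8
tool_pos: [0.5103, -0.1421, 0.1481]
tool_rot: [-0.001, 0.741, 0.672, -0.0]
ft_force: [-0.1, 0.4, -5.9]
grip_width: 0.712
t: 13.63
tool_pos: [0.4991, -0.2052, 0.1479]
tool_rot: [-0.001, 0.949, 0.315, -0.001]
ft_force: [-0.1, 0.5, -6.4]
grip_width: 0.714
t 13.63 pos [ 0.4991 -0.2052  0.1479] F [-0.08  0.49 -6.45] M [-0.02  0.01 -0.04] w 0.714 q6 0.44
toolx [ 0.801  0.598 -0.   ] tooly [ 0.598 -0.801 -0.002] toolz [-0.002  0.002 -1.   ]
shift total units [-0.0001  0.0277 -0.0175] mm [-0.   3.3 -2.1]
turn total units [-0.0027  0.0016  0.8567] deg [-0.12  0.07 38.55]
```

```bash
python3 -m handwheel '[[[0,0,0],[0,0,0.15],0.6],[[0,0,0],[0,0,0.15],0.6],[[0,0,0],[0,0,0.15],0.6],[[0,0,0],[0,0,0.15],0.6],[[0,0,0],[0,0,0.13],0.6],[[0,0,0],[0,0,0.09],0.6],[[0,0,0],[0,0,0.037],0.6],[[0,0,0],[0,0,0],0.6],[[0,0,0],[0,0,0],0.6]]' ;python3 -c "
from h import *
go((.5011,-.2079,.0155),-91.8)
s=snapshot('wrist');cv2.imwrite('pics/w7.png',s['image'])
t=snapshot('scene');cv2.imwrite('pics/s7.png',t['image'])"
```

```text
t: 14.38
tool_pos: [0.4993, -0.2056, 0.1482]
tool_rot: [-0.0, 1.0, -0.012, -0.001]
ft_force: [-0.5, 0.2, -5.3]
grip_width: 0.71
t 14.38 pos [ 0.4993 -0.2056  0.1482] F [-0.53  0.2  -5.31] M [ 0.   -0.03 -0.02] w 0.710 q6 1.10
toolx [ 1.    -0.024 -0.001] tooly [-0.024 -1.    -0.001] toolz [-0.001  0.001 -1.   ]
shift total units [0.0166 0.0201 1.1056] mm [  2.    2.4 132.7]
turn total units [-0.0012  0.0015  0.0089] deg [-0.06  0.07  0.4 ]
```

View pics/w7.png

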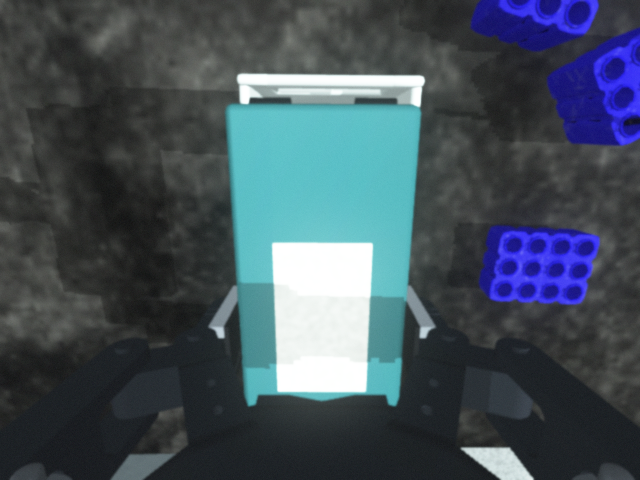

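View pics/s7.png

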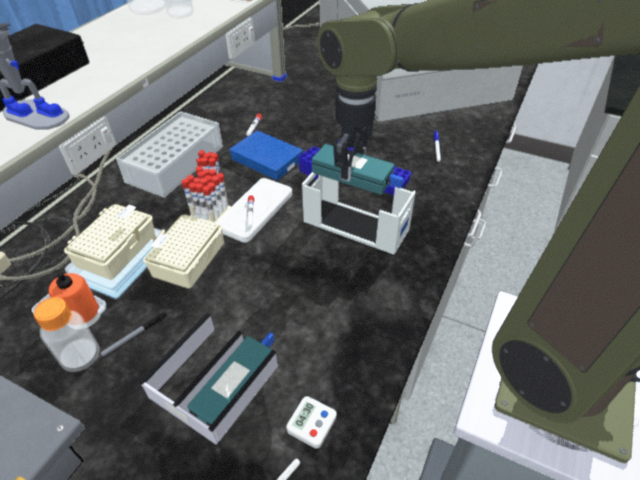

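```bash
python3 -c "
from h import *
s=snapshot('wrist')
a=at_z(s,(238,76),.112);b=at_z(s,(425,78),.112);print('rim far outer',a,b,np.linalg.norm(a-b),(a+b)/2)
zt=.1482-.0087+.038
a=at_z(s,(227,107),zt);b=at_z(s,(420,107),zt);print('box far end',a,b,np.linalg.norm(a-b),(a+b)/2)
"
```

```text
rim far outer [ 0.59794103 -0.16873316  0.112     ] [ 0.59495039 -0.25740422  0.112     ] 0.08872148646723405 [ 0.59644571 -0.21306869  0.112     ]
box far end [ 0.57816324 -0.1788787   0.1775    ] [ 0.57674897 -0.23806986  0.1775    ] 0.05920805750405483 [ 0.57745611 -0.20847428  0.1775    ]
```

The box is about 3 mm off the carrier's centreline. I'll correct that and lower it with the force in view.

```bash
python3 -m handwheel '[[[0.017,0.025,0.1],[0,0,0.008],0.6],[[0,0,0.2],[0,0,0],0.6],[[0,0,0.2],[0,0,0],0.6],[[0,0,0.2],[0,0,0],0.6],[[0,0,0.18],[0,0,0],0.6],[[0,0,0.1],[0,0,0],0.6],[[0,0,0.06],[0,0,0],0.6],[[0,0,0],[0,0,0],0.6]]' ;python3 -c "
from h import *
go((.5011,-.2090,.0147),-91.8)
s=snapshot('scene');cv2.imwrite('pics/s8.png',cv2.resize(s['image'][130:270,280:440],None,fx=4,fy=4,interpolation=cv2.INTER_CUBIC))"
```

```text
t: 15.2
tool_pos: [0.5005, -0.2089, 0.0219]
tool_rot: [-0.001, 1.0, -0.016, -0.002]
ft_force: [-1.5, 1.3, -5.0]
grip_width: 0.71
t 15.20 pos [ 0.5005 -0.2089  0.0219] F [-1.52  1.28 -5.01] M [0.02 0.03 0.03] w 0.710 q6 1.11
toolx [ 0.999 -0.032 -0.003] tooly [-0.032 -0.999 -0.002] toolz [-0.003  0.002 -1.   ]
shift total units [0.0049 0.0008 0.0603] mm [0.6 0.1 7.2]
turn total units [-0.0021  0.0041 -0.0002] deg [-0.09  0.18 -0.01]
```

View pics/s8.png

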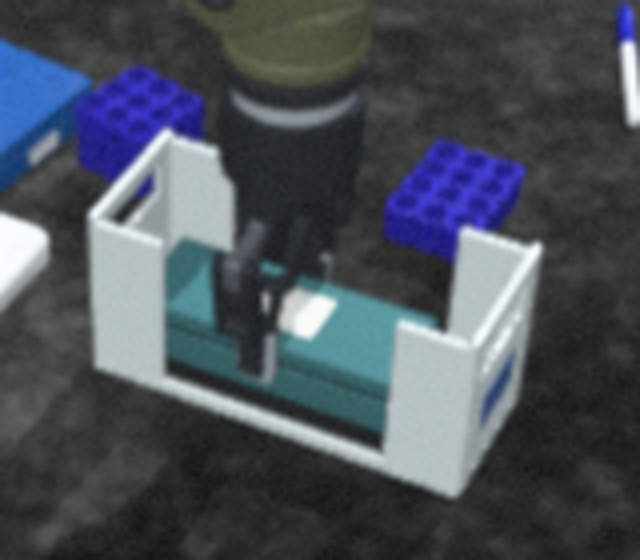

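The box is inside the carrier and clear of the walls, about 7 mm above the floor. I'll lower it in small steps.

```bash
python3 -m handwheel '[[[0,0,0.03],[0,0,0],0.6],[[0,0,0.02],[0,0,0],0.6],[[0,0,0],[0,0,0],0.6]]'; python3 -m handwheel '[[[0,0,0.008],[0,0,0],0.6],[[0,0,0],[0,0,0],0.6]]';  python3 -m handwheel '[[[0,0,0.008],[0,0,0],0.6],[[0,0,0],[0,0,0],0.6]]'
```

```text
t: 15.5
tool_pos: [0.5023, -0.2097, 0.0187]
tool_rot: [0.0, 1.0, -0.016, 0.001]
ft_force: [-0.2, -0.1, -6.4]
grip_width: 0.712
t: 15.67
tool_pos: [0.502, -0.2096, 0.0175]
tool_rot: [0.0, 1.0, -0.016, 0.0]
ft_force: [-0.2, 0.6, -5.8]
grip_width: 0.714
t: 15.83
tool_pos: [0.5017, -0.2094, 0.0161]
tool_rot: [0.0, 1.0, -0.016, 0.0]
ft_force: [0.5, -0.3, -6.0]
grip_width: 0.712
```

```bash
python3 -m handwheel '[[[0,0,0.008],[0,0,0],0.6],[[0,0,0],[0,0,0],0.6]]'; python3 -m handwheel '[[[0,0,0.008],[0,0,0],0.6],[[0,0,0],[0,0,0],0.6]]'
```

```text
t: 16.0
tool_pos: [0.5016, -0.2094, 0.0149]
tool_rot: [-0.0, 1.0, -0.016, -0.0]
ft_force: [0.2, 0.8, -5.6]
grip_width: 0.711
t: 16.17
tool_pos: [0.5018, -0.2095, 0.0147]
tool_rot: [-0.0, 1.0, -0.016, -0.0]
ft_force: [-3.5, 1.7, 1.0]
grip_width: 0.711
```

The weight came off at z=0.0147, so it's set down. I'll release and rise.

```bash
python3 -m handwheel '[[[0,0,0],[0,0,0],-0.6],[[0,0,0],[0,0,0],-0.8],[[0,0,0],[0,0,0],-1],[[0,0,0],[0,0,0],-1],[[0,0,-0.1],[0,0,0],-1],[[0,0,-0.25],[0,0,0],-1],[[0,0,-0.3],[0,0,0],-1],[[0,0,-0.3],[0,0,0],-0.5],[[0,0,-0.2],[0,0,0],0.06],[[0,0,-0.05],[0,0,0],0.06]]';python3 -c "
from h import *
go((.5000,.1622,.1),-5.4)
s=snapshot('wrist');cv2.imwrite('pics/w9.png',s['image'])"
```

```text
t: 17.0
tool_pos: [0.5047, -0.211, 0.1654]
tool_rot: [0.003, 1.0, -0.016, 0.005]
ft_force: [0.7, 0.3, 0.2]
grip_width: 0.606
t 17.00 pos [ 0.5047 -0.211   0.1654] F [0.66 0.26 0.17] M [ 0.03 -0.01  0.04] w 0.606 q6 1.11
toolx [ 0.999 -0.031  0.01 ] tooly [-0.031 -0.999  0.005] toolz [ 0.01  -0.005 -1.   ]
shift total units [-0.1422 -3.1102  0.5284] mm [ -17.1 -373.2   63.4]
turn total units [ 0.0147 -0.0055 -1.9199] deg [  0.66  -0.25 -86.4 ]
```

View pics/w9.png

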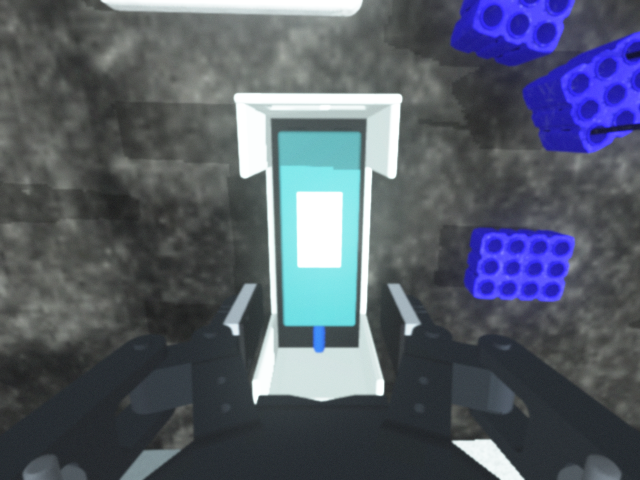

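The full box lies flat and centred in the carrier, with its pull at (319,340) inside. Now back to the near pull.

```bash
python3 -m handwheel '[[[0,-0.2,0],[0,0,0],0.06],[[-0.01,-0.34,0],[0,0,0],0.06],[[-0.01,-0.34,0],[0,0,0],0.06],[[-0.01,-0.34,0],[0,0,0],0.06],[[-0.02,-0.34,0],[0,0,0],0.06],[[-0.02,-0.34,0],[0,0,0],0.06],[[-0.02,-0.34,0],[0,0,0],0.06],[[-0.02,-0.34,0],[0,0,0],0.06],[[-0.02,-0.34,0],[0,0,0],0.06],[[0,-0.18,0],[0,0,-0.1],0.06]]' 50;python3 -m handwheel '[[[0,0,0],[0,0,-0.155],0.06],[[0,0,0],[0,0,-0.155],0.06],[[0,0,0],[0,0,-0.155],0.06],[[0,0,0.05],[0,0,-0.155],0.06],[[0,0,0.05],[0,0,-0.155],0.06],[[0,0,0.05],[0,0,-0.155],0.06],[[0,0,0.1],[0,0,-0.155],0.06],[[0,0,0.1],[0,0,-0.155],0.06],[[0,0,0.1],[0,0,-0.155],0.06],[[0,0,0.1],[0,0,-0.155],0.06]]'; python3 -m handwheel '[[[0,0,0],[0,0,-0.155],0.06],[[0,0,0],[0,0,-0.1],0.06],[[0,0,0],[0,0,0],0.06],[[0,0,0],[0,0,0],0.06]]';python3 -c "
from h import *
go((.5000,.1622,.006),-5.4)
s=snapshot('wrist');cv2.imwrite('pics/w10.png',s['image'])
for n,z in (('box_a_pull',.0205),('box_a_mid',.019)):
    for r in landmark_of(s,n): print(n,r['score'],r['pixel'],at_z(s,r['pixel'],z))
"
```

```text
t: 17.88
tool_pos: [0.496, 0.1662, 0.1566]
tool_rot: [-0.0, 1.0, 0.026, -0.001]
ft_force: [-0.0, -0.2, -0.2]
grip_width: 0.468
t: 18.72
tool_pos: [0.4965, 0.1626, 0.0899]
tool_rot: [-0.001, 0.805, 0.593, -0.001]
ft_force: [-0.0, -1.5, -0.2]
grip_width: 0.471
t: 19.05
tool_pos: [0.4969, 0.1627, 0.0909]
tool_rot: [-0.001, 0.744, 0.668, -0.001]
ft_force: [0.4, -0.5, 0.3]
grip_width: 0.47
t 19.05 pos [0.4969 0.1627 0.0909] F [ 0.37 -0.55  0.33] M [-0.01  0.    0.04] w 0.470 q6 0.32
toolx [ 0.108  0.994 -0.001] tooly [ 0.994 -0.108 -0.002] toolz [-0.002 -0.    -1.   ]
shift total units [-6.000e-04  2.730e-02  7.077e-01] mm [-0.1  3.3 84.9]
turn total units [-0.0026  0.0009 -0.0178] deg [-0.12  0.04 -0.8 ]
box_a_pull 0.62 [325.8, 250.8] [0.49857213 0.1628895  0.0205    ]
box_a_mid 0.84 [325.1, 92.6] [0.5080749  0.25753455 0.019     ]
```

View pics/w10.png

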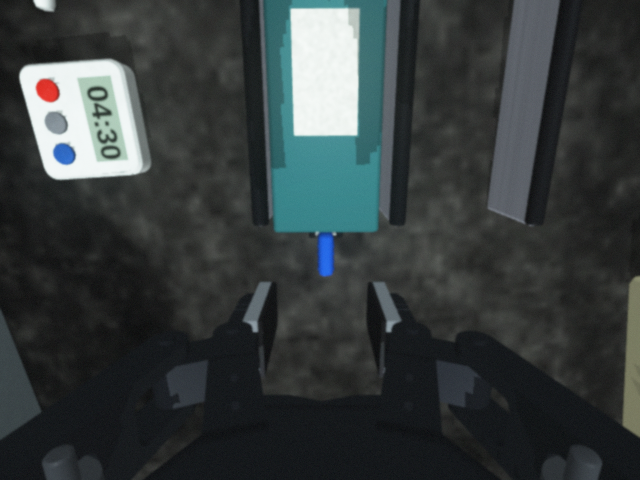

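The fin at (326,255) is 2–3 mm to the right. I'll correct, go down, grip and draw it out.

```bash
python3 -m handwheel '[[[0,0.022,0.1],[0,0,-0.015],0.06],[[0,0,0.22],[0,0,0],0.06],[[0,0,0.22],[0,0,0],0.06],[[0,0,0.13],[0,0,0],0.06],[[0,0,0.025],[0,0,0],0.5],[[0,0,0],[0,0,0],1],[[0,0,0],[0,0,0],1],[[0,0,0],[0,0,0],1],[[0,0,0],[0,0,0],1],[[0,0,-0.02],[0,0,0],1]]' 50;python3 -c "
from h import *
go((.5000,.1622,.006),-5.4)"
```

```text
t: 20.03
tool_pos: [0.5008, 0.1627, 0.0118]
tool_rot: [0.0, 0.74, 0.673, 0.001]
ft_force: [0.2, 0.2, -1.0]
grip_width: 0.105
t 20.03 pos [0.5008 0.1627 0.0118] F [ 0.18  0.19 -1.01] M [ 0.02 -0.03 -0.03] w 0.105 q6 0.31
toolx [0.094 0.996 0.   ] tooly [ 0.996 -0.094  0.001] toolz [ 0.001  0.    -1.   ]
shift total units [-0.0052 -0.0066  0.0487] mm [-0.6 -0.8  5.8]
turn total units [ 0.0015 -0.0006 -0.0002] deg [ 0.07 -0.03 -0.01]
```

```bash
python3 -m handwheel '[[[-0.05,0,0.01],[0,0,0],1],[[-0.12,0,0],[0,0,0],1],[[-0.2,0,0],[0,0,0],1],[[-0.22,0,0],[0,0,0],1],[[-0.22,0,0],[0,0,0],1],[[-0.22,0,0],[0,0,0],1],[[-0.2,0,0],[0,0,0],1],[[-0.15,0,0],[0,0,0],1],[[-0.08,0,0],[0,0,0],1],[[-0.02,0,0.02],[0,0,0],1]]'; python3 -m handwheel '[[[0,0,0.005],[0,0,0],1],[[0,0,0],[0,0,0],0.06],[[0,0,0],[0,0,0],0.06],[[0,0,0],[0,0,0],0.06],[[0,0,-0.25],[0,0,0],0],[[0,0,-0.3],[0,0,0],-0.5],[[0.2,0,-0.15],[0,0,0],-1],[[0.3,0,0],[0,0,0],-1],[[0.25,0,0.1],[0,0,0],-1],[[0.06,0,0.1],[0,0,0],-1]]'; python3 -m handwheel '[[[0,0,0],[0,0,0],-1],[[0,0,0],[0,0,0],-1]]' 60;python3 -c "
from h import *
go((.4925,.0806,.007),-5.4)
s=snapshot('wrist');cv2.imwrite('pics/w11.png',s['image'])
"
```

```text
t: 20.87
tool_pos: [0.4842, -0.0157, 0.0083]
tool_rot: [0.001, 0.74, 0.672, 0.001]
ft_force: [0.0, 0.8, 1.8]
grip_width: 0.107
t: 21.7
tool_pos: [0.4942, 0.0862, 0.0683]
tool_rot: [0.001, 0.738, 0.674, 0.002]
ft_force: [-0.1, 0.6, -0.4]
grip_width: 1.0
t: 21.87
tool_pos: [0.4914, 0.0828, 0.0654]
tool_rot: [-0.001, 0.739, 0.674, -0.001]
ft_force: [0.0, 0.3, -0.4]
grip_width: 1.004
t 21.87 pos [0.4914 0.0828 0.0654] F [ 0.01  0.28 -0.39] M [ 0.01 -0.03  0.02] w 1.004 q6 0.15
toolx [ 0.092  0.996 -0.001] tooly [ 0.996 -0.092 -0.003] toolz [-0.004 -0.001 -1.   ]
shift total units [-0.0168  0.0124  0.4864] mm [-2.   1.5 58.4]
turn total units [-0.0044  0.0012  0.0024] deg [-0.2   0.05  0.11]
```

View pics/w11.png

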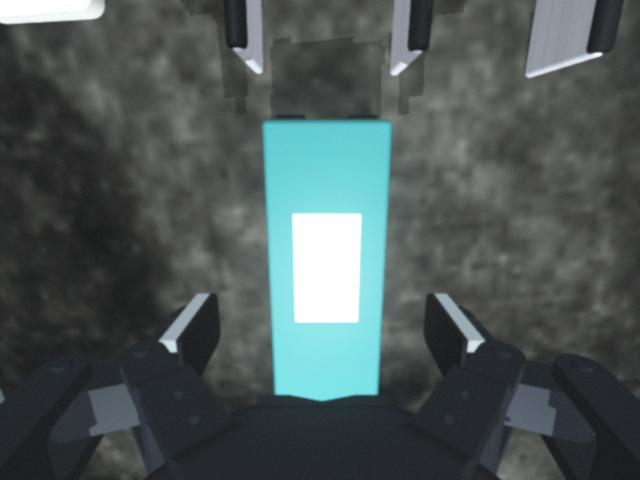

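This is the same view as before the first side grasp, with the box at columns 263–391. I'll repeat that approach.

```bash
python3 -m handwheel '[[[-0.02,0.015,0.15],[0,0,0],-1],[[0,0,0.2],[0,0,0],-1],[[0,0,0.11],[0,0,0],-1],[[0,0,0.025],[0,0,0],-1],[[0,0,0],[0,0,0],0.2],[[0,0,0],[0,0,0],0.6],[[0,0,0],[0,0,0],0.6],[[0,0,0],[0,0,0],0.6],[[0,0,0],[0,0,0],0.6]]' 60;python3 -c "
from h import *
go((.5011,-.2092,.15),-91.8)
"
```

```text
t: 22.67
tool_pos: [0.4956, 0.0798, 0.0101]
tool_rot: [0.001, 0.74, 0.673, 0.001]
ft_force: [0.7, -0.8, 3.1]
grip_width: 0.714
t 22.67 pos [0.4956 0.0798 0.0101] F [ 0.65 -0.79  3.14] M [-0.2   0.04 -0.05] w 0.714 q6 0.15
toolx [0.094 0.996 0.   ] tooly [ 0.996 -0.094  0.003] toolz [ 0.003 -0.    -1.   ]
shift total units [-2.3934  0.2757 -1.1653] mm [-287.2   33.1 -139.8]
turn total units [ 0.0027 -0.0026  1.9199] deg [ 0.12 -0.12 86.4 ]
```

```bash
python3 -m handwheel '[[[0,0,-0.1],[0,0,0],0.6],[[0,0,-0.2],[0,0,0],0.6],[[0,0,-0.28],[0,0,0],0.6],[[-0.1,0,-0.28],[0,0,0],0.6],[[-0.2,0.03,-0.2],[0,0,0],0.6],[[-0.28,0.04,-0.14],[0,0,0],0.6],[[-0.3,0.05,0],[0,0,0],0.6],[[-0.3,0.05,0],[0,0,0],0.6],[[-0.3,0.05,0],[0,0,0],0.6],[[-0.3,0.04,0],[0,0,0],0.6]]' ; python3 -m handwheel '[[[-0.28,0.018,0],[0,0,0],0.6],[[-0.22,0,0],[0,0,0],0.6],[[-0.1,0,0],[0,0,0.05],0.6],[[0,0,0],[0,0,0.1],0.6],[[0,0,0],[0,0,0.15],0.6],[[0,0,0],[0,0,0.15],0.6],[[0,0,0],[0,0,0.15],0.6],[[0,0,0],[0,0,0.15],0.6],[[0,0,0],[0,0,0.15],0.6],[[0,0,0],[0,0,0.15],0.6]]';python3 -m handwheel '[[[0,0,0],[0,0,0.15],0.6],[[0,0,0],[0,0,0.15],0.6],[[0,0,0],[0,0,0.15],0.6],[[0,0,0],[0,0,0.15],0.6],[[0,0,0],[0,0,0.13],0.6],[[0,0,0],[0,0,0.09],0.6],[[0,0,0],[0,0,0.05],0.6],[[0,0,0],[0,0,0],0.6],[[0,0,0],[0,0,0],0.6]]' ;python3 -c "
from h import *
go((.5018,-.2095,.0541),-91.8)
s=snapshot('wrist');cv2.imwrite('pics/w12.png',s['image'])"
```

```text
t: 23.5
tool_pos: [0.5051, -0.137, 0.1538]
tool_rot: [0.0, 0.74, 0.673, 0.0]
ft_force: [0.8, 0.2, -1.1]
grip_width: 0.713
t: 24.33
tool_pos: [0.5006, -0.2066, 0.153]
tool_rot: [-0.0, 0.948, 0.317, 0.0]
ft_force: [0.2, -0.8, -1.8]
grip_width: 0.717
t: 25.08
tool_pos: [0.5007, -0.2068, 0.153]
tool_rot: [-0.0, 1.0, -0.015, 0.0]
ft_force: [-0.5, 0.3, -0.9]
grip_width: 0.715
t 25.08 pos [ 0.5007 -0.2068  0.153 ] F [-0.52  0.31 -0.94] M [0.02 0.02 0.1 ] w 0.715 q6 1.11
toolx [ 1.   -0.03  0.  ] tooly [-0.03 -1.   -0.  ] toolz [ 0.  0. -1.]
shift total units [0.0101 0.0222 0.8239] mm [ 1.2  2.7 98.9]
turn total units [-0.0004 -0.      0.0013] deg [-0.02 -0.    0.06]
```

View pics/w12.png

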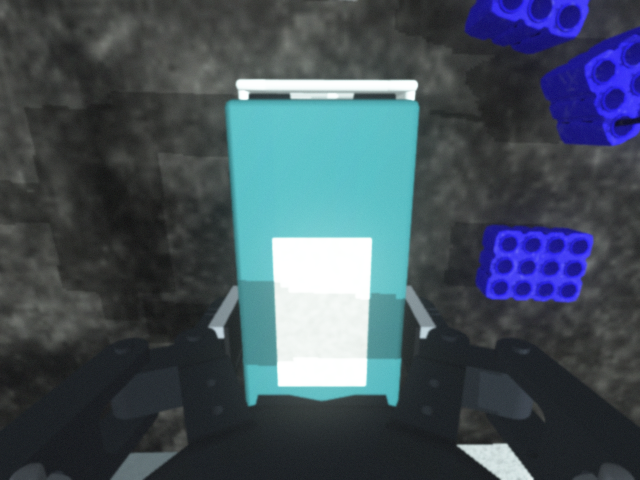

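The layout is as before. I'll shift 2.7 mm in y and lower it.

```bash
python3 -m handwheel '[[[0,0.022,0.1],[0,0,0],0.6],[[0,0,0.2],[0,0,0],0.6],[[0,0,0.2],[0,0,0],0.6],[[0,0,0.16],[0,0,0],0.6],[[0,0,0.08],[0,0,0],0.6],[[0,0,0.035],[0,0,0],0.6],[[0,0,0],[0,0,0],0.6]]' ;python3 -m handwheel '[[[0,0,0.015],[0,0,0],0.6],[[0,0,0],[0,0,0],0.6]]'; python3 -m handwheel '[[[0,0,0.008],[0,0,0],0.6],[[0,0,0],[0,0,0],0.6]]'
```

```text
t: 25.72
tool_pos: [0.5, -0.2098, 0.0584]
tool_rot: [-0.001, 1.0, -0.016, -0.001]
ft_force: [0.6, -0.0, -1.4]
grip_width: 0.714
t: 25.88
tool_pos: [0.5016, -0.2106, 0.0591]
tool_rot: [0.001, 1.0, -0.016, 0.001]
ft_force: [-0.4, -0.5, -1.3]
grip_width: 0.71
t: 26.05
tool_pos: [0.5013, -0.2104, 0.0579]
tool_rot: [0.0, 1.0, -0.016, 0.001]
ft_force: [0.0, 0.4, -1.9]
grip_width: 0.711
```

```bash
python3 -m handwheel '[[[0,0,0.012],[0,0,0],0.6],[[0,0,0],[0,0,0],0.6]]'; python3 -m handwheel '[[[0,0,0.008],[0,0,0],0.6],[[0,0,0],[0,0,0],0.6]]'; python3 -m handwheel '[[[0,0,0.006],[0,0,0],0.6],[[0,0,0],[0,0,0],0.6]]'
```

```text
t: 26.22
tool_pos: [0.5007, -0.2102, 0.0557]
tool_rot: [0.0, 1.0, -0.016, 0.0]
ft_force: [-0.0, 0.9, -1.8]
grip_width: 0.714
t: 26.38
tool_pos: [0.5006, -0.2101, 0.0544]
tool_rot: [-0.0, 1.0, -0.016, -0.0]
ft_force: [-0.3, 0.0, -1.4]
grip_width: 0.715
t: 26.55
tool_pos: [0.5008, -0.2102, 0.0541]
tool_rot: [0.0, 1.0, -0.016, 0.0]
ft_force: [-0.6, 0.8, 0.0]
grip_width: 0.71
```

Contact came at exactly the expected height. I'll settle it, release and rise.

```bash
python3 -m handwheel '[[[0,0,0.003],[0,0,0],0.6],[[0,0,0],[0,0,0],-0.5],[[0,0,0],[0,0,0],-0.7],[[0,0,0],[0,0,0],-1],[[0,0,0],[0,0,0],-1],[[0,0,-0.1],[0,0,0],-1],[[0,0,-0.25],[0,0,0],-1],[[0,0,-0.3],[0,0,0],-1],[[0,0,-0.25],[0,0,0],-1],[[0,0,-0.05],[0,0,0],-1]]';python3 -c "
from h import *
go((.463,-.385,.1),-4.3)
s=snapshot('wrist');cv2.imwrite('pics/w13.png',s['image'])"
```

```text
t: 27.38
tool_pos: [0.5039, -0.2118, 0.1753]
tool_rot: [0.003, 1.0, -0.016, 0.005]
ft_force: [0.4, -0.6, 0.4]
grip_width: 0.999
t 27.38 pos [ 0.5039 -0.2118  0.1753] F [ 0.37 -0.59  0.44] M [-0.01 -0.03  0.03] w 0.999 q6 1.11
toolx [ 0.999 -0.031  0.01 ] tooly [-0.031 -0.999  0.005] toolz [ 0.01  -0.006 -1.   ]
shift total units [-0.3017  1.4497  0.6324] mm [-36.2 174.   75.9]
turn total units [ 0.0154 -0.0055 -1.9444] deg [  0.69  -0.25 -87.5 ]
```

View pics/w13.png

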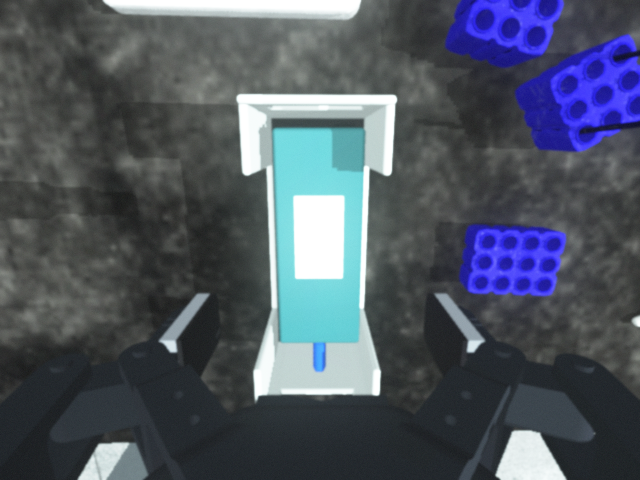

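The empty box is stacked flat on the full one. Now the tube block.

```bash
python3 -m handwheel '[[[-0.04,0.2,0],[0,0,0],-1],[[-0.06,0.3,0],[0,0,0],-1],[[-0.07,0.3,0],[0,0,0],-1],[[-0.07,0.3,0],[0,0,0],-1],[[-0.04,0.25,0],[0,0,-0.05],-1],[[0,0.07,0],[0,0,-0.1],-1],[[0,0,0],[0,0,-0.155],-1],[[0,0,0],[0,0,-0.155],-1],[[0,0,0],[0,0,-0.155],-1],[[0,0,0],[0,0,-0.155],-1]]' 40; python3 -m handwheel '[[[0,0,0.05],[0,0,-0.155],-1],[[0,0,0.1],[0,0,-0.155],-1],[[0,0,0.1],[0,0,-0.155],-1],[[0,0,0.1],[0,0,-0.155],-1],[[0,0,0.1],[0,0,-0.155],-1],[[0,0,0.05],[0,0,-0.155],-1],[[0,0,0],[0,0,-0.155],-1],[[0,0,0],[0,0,-0.09],-1],[[0,0,0],[0,0,0],-1],[[0,0,0],[0,0,0],-1]]';python3 -c "
from h import *
go((.463,-.385,.004),-4.3)
s=snapshot('wrist');cv2.imwrite('pics/w14.png',s['image'])
for r in landmark_of(s,'tube_block_mid'): print(r['score'],r['pixel'],at_z(s,r['pixel'],.013))
for r in cut_out(s,'tube_block_mid')[:1]:
  m=r['pixels'].astype(np.uint8);print(cv2.minAreaRect(cv2.findNonZero(m)),r['extent'])
"
```

```text
t: 28.27
tool_pos: [0.4613, -0.379, 0.1661]
tool_rot: [-0.001, 0.958, 0.285, -0.001]
ft_force: [0.3, -0.3, -0.6]
grip_width: 0.999
t: 29.1
tool_pos: [0.4616, -0.379, 0.1066]
tool_rot: [-0.001, 0.734, 0.679, -0.0]
ft_force: [-0.6, -0.9, 0.6]
grip_width: 0.999
t 29.10 pos [ 0.4616 -0.379   0.1066] F [-0.57 -0.85  0.59] M [-0.01  0.   -0.02] w 0.999 q6 -0.70
toolx [0.077 0.997 0.001] tooly [ 0.997 -0.077 -0.001] toolz [-0.001  0.001 -1.   ]
shift total units [-0.0499  0.0165  0.8551] mm [ -6.    2.  102.6]
turn total units [-0.0015 -0.0013 -0.002 ] deg [-0.07 -0.06 -0.09]
0.87 [322.1, 250.3] [ 0.46036781 -0.38540185  0.013     ]
((323.0, 252.5), (113.0, 90.0), 90.0) [323.1, 251.8, 90.9, 116.3]
```

View pics/w14.png

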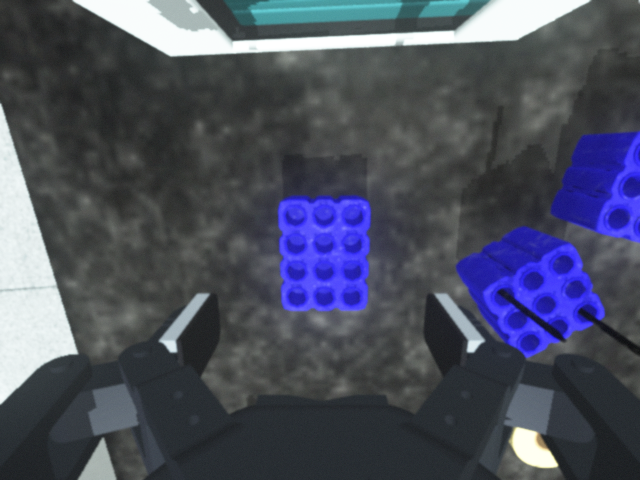

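The block is aligned and centred at (324,253), 6 mm back along tool x. I'll go down and grip across the 62 mm.

```bash
python3 -m handwheel '[[[-0.05,0.01,0.1],[0,0,0],-1],[[0,0,0.25],[0,0,0],-1],[[0,0,0.25],[0,0,0],-1],[[0,0,0.17],[0,0,0],-1],[[0,0,0.07],[0,0,0],-1],[[0,0,0.01],[0,0,0],-1],[[0,0,0],[0,0,0],0.2],[[0,0,0],[0,0,0],0.6],[[0,0,0],[0,0,0],0.6],[[0,0,0],[0,0,0],0.6]]' 30;python3 -c "
from h import *
go((.486,-.2085,.17),-91.8)
s=snapshot('wrist');cv2.imwrite('pics/w15.png',s['image'])"
```

```text
t: 30.08
tool_pos: [0.4639, -0.3865, 0.0074]
tool_rot: [0.002, 0.733, 0.68, 0.0]
ft_force: [0.9, -0.9, 3.2]
grip_width: 0.71
t 30.08 pos [ 0.4639 -0.3865  0.0074] F [ 0.88 -0.94  3.23] M [-0.1   0.   -0.04] w 0.710 q6 -0.71
toolx [ 0.075  0.997 -0.002] tooly [ 0.997 -0.075  0.003] toolz [ 0.003 -0.003 -1.   ]
shift total units [ 1.49    0.0769 -1.3583] mm [ 178.8    9.2 -163. ]
turn total units [ 5.000e-03 -2.000e-04  1.945e+00] deg [ 2.200e-01 -1.000e-02  8.753e+01]
```

View pics/w15.png

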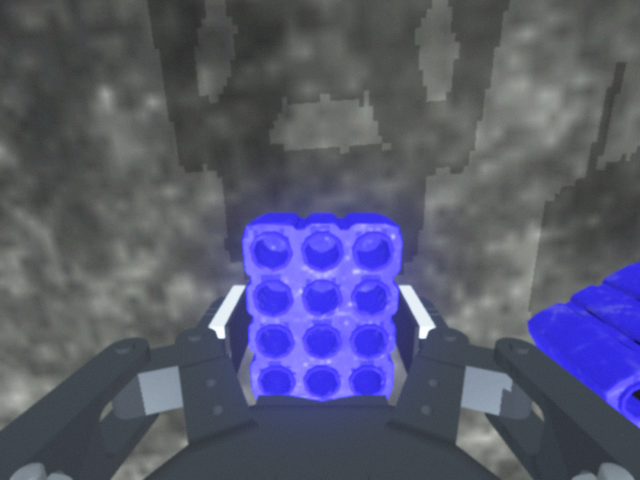

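```bash
python3 -m handwheel '[[[0,0,-0.1],[0,0,0],0.6],[[0,0,-0.25],[0,0,0],0.6],[[0,0,-0.3],[0,0,0],0.6],[[0,0,-0.3],[0,0,0],0.6],[[0.05,0,-0.25],[0,0,0],0.6],[[0.2,0.01,-0.15],[0,0,0],0.6],[[0.3,0.03,-0.05],[0,0,0],0.6],[[0.3,0.03,0],[0,0,0],0.6],[[0.3,0.03,0],[0,0,0],0.6],[[0.22,0.02,0],[0,0,0],0.6]]';python3 -m handwheel '[[[0.1,0.01,0],[0,0,0.1],0.6],[[0,0,0],[0,0,0.15],0.6],[[0,0,0],[0,0,0.15],0.6],[[0,0,0],[0,0,0.15],0.6],[[0,0,0],[0,0,0.15],0.6],[[0,0,0],[0,0,0.15],0.6],[[0,0,0],[0,0,0.15],0.6],[[0,0,0],[0,0,0.15],0.6],[[0,0,0],[0,0,0.15],0.6],[[0,0,0],[0,0,0.15],0.6]]'; python3 -m handwheel '[[[0,0,0],[0,0,0.15],0.6],[[0,0,0],[0,0,0.15],0.6],[[0,0,0],[0,0,0.13],0.6],[[0,0,0],[0,0,0.06],0.6],[[0,0,0],[0,0,0],0.6],[[0,0,0],[0,0,0],0.6]]';python3 -c "
from h import *
go((.493,-.2095,.0894),-91.8)
s=snapshot('wrist');cv2.imwrite('pics/w16.png',s['image'])"
```

```text
t: 30.97
tool_pos: [0.4895, -0.2202, 0.1749]
tool_rot: [0.001, 0.733, 0.68, 0.001]
ft_force: [0.3, 0.2, -0.2]
grip_width: 0.71
t: 31.8
tool_pos: [0.4914, -0.2106, 0.1744]
tool_rot: [0.0, 0.985, 0.175, 0.0]
ft_force: [-0.3, 0.7, -0.7]
grip_width: 0.713
t: 32.3
tool_pos: [0.4915, -0.2106, 0.1742]
tool_rot: [0.0, 1.0, -0.013, 0.0]
ft_force: [0.6, 0.4, -0.2]
grip_width: 0.707
t 32.30 pos [ 0.4915 -0.2106  0.1742] F [ 0.57  0.4  -0.18] M [-0.05  0.02 -0.  ] w 0.707 q6 1.09
toolx [ 1.    -0.026  0.001] tooly [-0.026 -1.     0.   ] toolz [ 0.001 -0.    -1.   ]
shift total units [ 0.0122 -0.0101  0.7067] mm [ 1.5 -1.2 84.8]
turn total units [ 0.0004 -0.0008  0.0068] deg [ 0.02 -0.04  0.31]
```

View pics/w16.png

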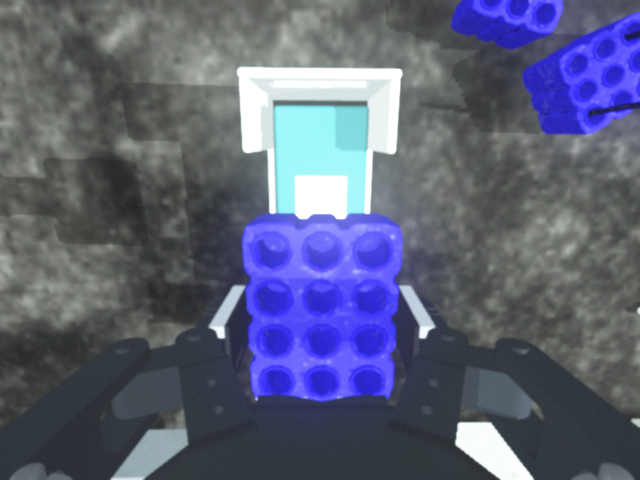

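The block is centred over the pile. I'll lower it.

```bash
python3 -m handwheel '[[[0.01,-0.008,0.1],[0,0,0.007],0.6],[[0,0,0.18],[0,0,0],0.6],[[0,0,0.18],[0,0,0],0.6],[[0,0,0.12],[0,0,0],0.6],[[0,0,0.07],[0,0,0],0.6],[[0,0,0],[0,0,0],0.6],[[0,0,0],[0,0,0],0.6]]' ;python3 -m handwheel '[[[0,0,0.015],[0,0,0],0.6],[[0,0,0],[0,0,0],0.6]]'; python3 -m handwheel '[[[0,0,0.012],[0,0,0],0.6],[[0,0,0],[0,0,0],0.6]]';python3 -m handwheel '[[[0,0,0.01],[0,0,0],0.6],[[0,0,0],[0,0,0],0.6]]'
```

```text
t: 32.93
tool_pos: [0.4926, -0.2096, 0.095]
tool_rot: [-0.0, 1.0, -0.016, -0.0]
ft_force: [-0.2, -0.1, -0.7]
grip_width: 0.708
t: 33.1
tool_pos: [0.4935, -0.2102, 0.0948]
tool_rot: [0.0, 1.0, -0.016, 0.001]
ft_force: [0.4, 0.6, 0.3]
grip_width: 0.708
t: 33.27
tool_pos: [0.4931, -0.21, 0.0929]
tool_rot: [0.0, 1.0, -0.016, 0.001]
ft_force: [1.0, -0.6, 0.1]
grip_width: 0.713
t: 33.43
tool_pos: [0.4927, -0.2098, 0.0911]
tool_rot: [0.0, 1.0, -0.016, 0.0]
ft_force: [0.6, -0.3, -1.1]
grip_width: 0.708
```

```bash
python3 -m handwheel '[[[0,0,0.01],[0,0,0],0.6],[[0,0,0],[0,0,0],0.6]]'|grep -E 'pos|force'; python3 -m handwheel '[[[0,0,0.007],[0,0,0],0.6],[[0,0,0],[0,0,0],0.6]]'|grep -E 'pos|force'; python3 -c "
from h import *
s=snapshot('scene');cv2.imwrite('pics/s17.png',cv2.resize(s['image'][130:270,280:440],None,fx=4,fy=4,interpolation=cv2.INTER_CUBIC))"
```

```text
tool_pos: [0.4926, -0.2097, 0.0897]
ft_force: [-0.3, 0.2, -0.4]
tool_pos: [0.4928, -0.2099, 0.0894]
ft_force: [-1.2, 1.7, 2.3]
```

View pics/s17.png

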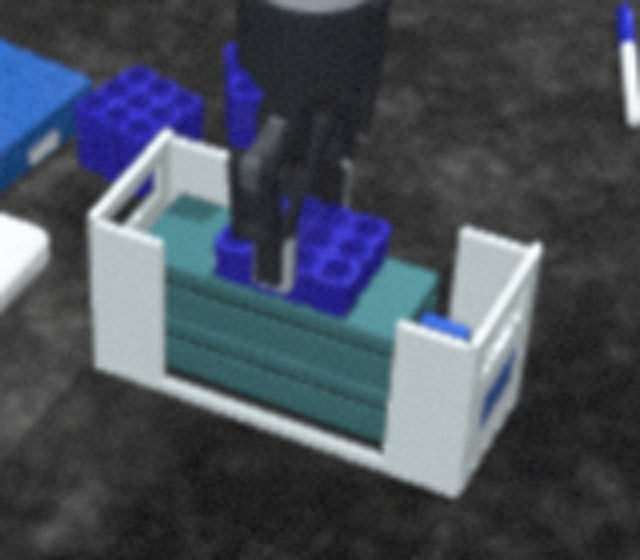

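Contact came at z=0.0894, as predicted, and the block sits flat on the pile. I'll release and retreat straight up.

```bash
python3 -m handwheel '[[[0,0,0],[0,0,0],-0.5],[[0,0,0],[0,0,0],-0.7],[[0,0,0],[0,0,0],-1],[[0,0,0],[0,0,0],-1],[[0,0,-0.1],[0,0,0],-1],[[0,0,-0.25],[0,0,0],-1],[[0,0,-0.3],[0,0,0],-1],[[0,0,-0.2],[0,0,0],-1],[[0,0,-0.05],[0,0,0],-1],[[0,0,0],[0,0,0],-1]]';python3 -c "
from h import *
go((.493,-.2095,.0894),-91.8)
for n in ('scene','top','wrist'):
  s=snapshot(n);cv2.imwrite(f'pics/f_{n}.png',s['image'])"
```

```text
t: 34.65
tool_pos: [0.4943, -0.2106, 0.2008]
tool_rot: [0.002, 1.0, -0.016, 0.003]
ft_force: [-0.6, -0.1, -0.1]
grip_width: 1.0
t 34.65 pos [ 0.4943 -0.2106  0.2008] F [-0.63 -0.1  -0.05] M [0.03 0.03 0.04] w 1.000 q6 1.10
toolx [ 0.999 -0.033  0.006] tooly [-0.033 -0.999  0.003] toolz [ 0.006 -0.003 -1.   ]
shift total units [-0.0165 -0.0119  0.9283] mm [ -2.   -1.4 111.4]
turn total units [ 0.0037 -0.0074 -0.002 ] deg [ 0.17 -0.33 -0.09]
```

View pics/f_scene.png

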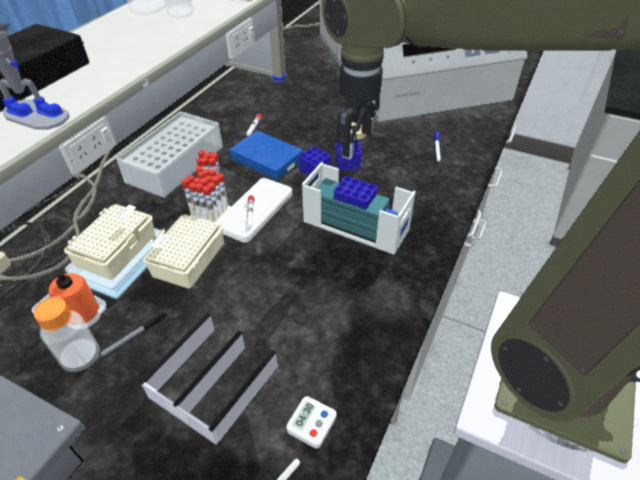

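View pics/f_wrist.png

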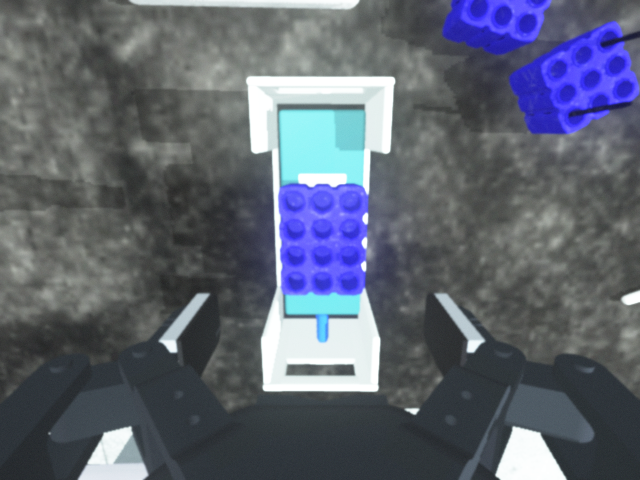

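The pile is in the carrier, with the block flat on top at (323,240) in the wrist view. The rack is empty, and the timer and other blocks are where they were. I'll hand it in.

```bash
python3 -c "
from bench import *
print(close_job())"
```

```text
the job is handed in; nothing more can be done
None
```

The carrier is packed as asked and handed in at about 35 s of the 72 s allowed; no verdict was reported. From the bottom up it holds the full slide box, the empty one, and the 3-by-4 tube block.

- **Telling the boxes apart:** with the pull raised about 13 mm, the near-lane box read about 0.8 N (empty) and the far-lane box about 3.1 N (full). When carried, they weighed about 6 N and 1.3 N, which agrees.
- **Moving the boxes:** I drew each one out by its pull and put it down. I then gripped it across its sides, carried it level, and lowered it until the weight came off.
- **Placing the block:** it touched the pile at z = 0.0894 m, the height I expected.
- **Last checks:** the final scene and wrist pictures show the pile flat and inside the carrier and the rack empty. The timer, the other two violet blocks and the rest of the bench look unmoved. The gripper is open and clear, about 11 cm above where it released the block.

No check failed. The scene and top cameras disagreed by about 4–5 mm on the pulls, so I averaged them and checked against the wrist camera. The arm read about 3 N upward each time the fingers closed on a 62 mm width; I took that as rubbing against the sides, and it went away on lifting.

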